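# Change over the lens test projector

## Task

Change the counter over to the next lens test: turn the black zoom lens anticlockwise out of the projector's throat and stand it in the middle of the cork pad; fit the brass lens instead, pressing and turning it until its lugs drop through the slots and the foot is fully home, then turning it clockwise to the stop; and hang every red filter case by its handle on the rack, one to a double hook. Only when all that is done and let go, press the lamp button fully and release it; leave the other things where they stand.

Things in the scene. Friction and masses are not known exactly. Their poses are not given: they have to be found in the camera images.
- projector: Chrome lens test projector, fixed: box 230 x 160 mm, flat deck 100 mm high, black lamp house behind (150 mm high, begins 125 mm behind the throat axis). Origin on the counter below the throat's centre; x from the front to the lamp house, z up. The throat's two slots lie on a line 60 degrees anticlockwise (from above) of x; lugs dropped in turn clockwise only, 60 degrees, to stops along x.
- throat (a point): Centre of the upright bayonet throat on the deck, at its flange's top, 118 mm above the counter, 18 mm above the deck where the seated foot rests; axes as projector. Steel flange ring 100 mm across, plate 8 mm thick with 10 mm free under it; round hole 57 mm across, with two opposite slots 20 mm wide reaching 48 mm from the centre.
- lens: Brass portrait lens on a black steel bayonet foot, standing upright: 100 mm high, 0.45 kg. Origin at the foot's centre, z up. Plain round barrel 53 mm across above 52 mm (grip there at any angle); foot 54 mm across. Two lugs at the bottom along +x and -x: 76 mm tip to tip, 16 mm wide, 6 mm thick; fits either way round. Focus knob on the +x side, to 42 mm from the axis, 34 to 50 mm up.
- zoom: Modern black zoom lens, upright, 82 mm high, 0.4 kg, at the start locked in the throat at the stop, foot on the deck. Origin at the foot's centre, z up. Round barrel 58 mm across above 22 mm (grip at any angle), the same foot and lugs as lens, lugs along +x and -x. To come out it must be turned 60 degrees anticlockwise, back to the slots, then lifted straight up.
- lens_pad: Round cork lens pad lying fixed on the counter between projector and rack, 100 mm across, 4 mm thick. Origin at the centre of its underside.
- rack: Aluminium rack, fixed, 430 mm wide (y), with three double-prong hooks 135 mm apart on a crossbar 265 mm high at its top; origin on the counter below the middle hook, -x towards the robot. Nothing stands above the hooks; below them the space is free but for bystanders up to 75 mm high.
- lamp_button (a joint): Lamp push button on the projector, pressed straight down: 0 released, 0.006 m fully down, about 5 N at the bottom; springs back.
- lamp_button_top (a point): Centre of the lamp button's top (24 mm across), 147 mm above the counter when released, on the black switch pod at the front left of the deck: 80 mm in front of the throat axis and 50 mm to the left (projector -x, +y).
- hook1 (a point): The rack's right hook as seen from the robot: two level prongs 8 mm thick, 30 mm either side of this point (y), sticking out towards the robot (-x). The point lies on the prongs' upper side, 254 mm above the counter, where a handle bar's underside rests. The crossbar begins 45 mm behind it; the prongs' ends slope up from 23 to 34 mm in front, tips 272 mm above the counter.
- hook2 (a point): The rack's middle hook as seen from the robot: two level prongs 8 mm thick, 30 mm either side of this point (y), sticking out towards the robot (-x). The point lies on the prongs' upper side, 254 mm above the counter, where a handle bar's underside rests. The crossbar begins 45 mm behind it; the prongs' ends slope up from 23 to 34 mm in front, tips 272 mm above the counter.
- hook3 (a point): The rack's left hook as seen from the robot: two level prongs 8 mm thick, 30 mm either side of this point (y), sticking out towards the robot (-x). The point lies on the prongs' upper side, 254 mm above the counter, where a handle bar's underside rests. The crossbar begins 45 mm behind it; the prongs' ends slope up from 23 to 34 mm in front, tips 272 mm above the counter.
- case1: Faded red filter case with a rigid carrying handle; two or three alike (None if absent). Box 74 (x) x 110 (y) x 70 mm high, 0.35 kg, origin at the centre of its underside, z up. Black handle bar along y over the middle: 14 mm thick, 16 mm high, 115 to 131 mm above the underside, on uprights 90 mm apart (clear), 45 mm free under it.
- case1_handle (a point): Middle of case1's handle bar, 123 mm above its underside; axes as the case. Grip here, closing along x.
- case2: Faded red filter case with a rigid carrying handle; two or three alike (None if absent). Box 74 (x) x 110 (y) x 70 mm high, 0.35 kg, origin at the centre of its underside, z up. Black handle bar along y over the middle: 14 mm thick, 16 mm high, 115 to 131 mm above the underside, on uprights 90 mm apart (clear), 45 mm free under it.
- case2_handle (a point): Middle of case2's handle bar, 123 mm above its underside; axes as the case. Grip here, closing along x.
- case3: Faded red filter case with a rigid carrying handle; two or three alike (None if absent). Box 74 (x) x 110 (y) x 70 mm high, 0.35 kg, origin at the centre of its underside, z up. Black handle bar along y over the middle: 14 mm thick, 16 mm high, 115 to 131 mm above the underside, on uprights 90 mm apart (clear), 45 mm free under it.
- case3_handle (a point): Middle of case3's handle bar, 123 mm above its underside; axes as the case. Grip here, closing along x.
- cap_holder: White porcelain bowl for lens caps, 96 mm across, 50 mm high, under the rack. Not to be disturbed. Origin at the centre of its underside.
- adapter: Spare black steel adapter: a flat disc 68 mm across and 18 mm thick, lying under the rack. Not to be disturbed. Origin at the centre of its underside.
- loupe: Black waisted loupe, 44 mm across, 46 mm high, under the rack. Not to be disturbed. Origin at the centre of its underside.
- blower: Rubber dust blower, a bulb 58 mm across with a thin nozzle upward, 100 mm high. Not to be disturbed. Origin at the centre of its underside.
Things that resemble listed ones, but are neither listed nor needed, are in the scene too. What is meant by the lens is not blue or purple, and is the smaller of those in its own colour.

How it is judged:
By the outcome, as a careful person would: the job done as asked, in the order asked, and still so for the second after the job is handed in, with the robot touching nothing.
Of case1, case2, case3 only 2 to 3 are there at a start; the rules pass over those that are not, and their reading is None.
At some moment in a run one of case1, case2, case3 may be knocked a few centimetres aside while the robot is not near it.
It also fails if it takes over 208 s, if anything falls off the work surface, if the arm or the gripper's body presses on something with over 40 N, if the wrist force passes 120 N, or if a joint passes its speed limit or range.

## Robot

A 6-joint arm with a two-finger parallel gripper is mounted at the origin on the work surface. World frame = base frame: x ahead of the robot, y to its left, z up, the work surface at z = 0. Lengths are in m, angles in degrees, forces in N, time in s.
With the tool pointing down it reaches from about 0.25 to 0.725 m from the base axis. Payload 9.7 kg.
Tool frame: the origin (TCP) lies at the very end of the fingers, on their centre line; the grasp point (between the pads) lies 19 mm behind it; z points along the fingers, y is the line along which they close (so a half turn about z gives the same grasp; the last joint's range is limited). The gripper opens to 85 mm and grips with 20 to 120 N. Pads are 22 mm wide; open, the fingers measure 114 mm over their backs; the gripper's body (76 mm by 85 mm) begins 54 mm behind the grasp point. The pads swing forward as they close: fully open they stand 13 mm farther back than shut.
Start: joints at [-63.656, 4.979, 10.078, 95.1, 0, 90], TCP at [0.244, -0.493, 0.231] pointing down, gripper open.
Joint ranges: [-179.16, 179.16], [-48.56, 103.87], [-65.8, 70.77], [-126.05, 130.52], [-82.76, 87.17], [-180, 180]. Speed limits (degrees/s): [127.2, 127.2, 147.25, 180, 180, 180].

## Interface

Orientations are given as [roll, pitch, yaw] about the fixed x, y, z axes, in that order (R = Rz(yaw) Ry(pitch) Rx(roll)).
In Python, from workcell import telemetry, optics, workorder gives the robot as it stands.
- The arm moves only by the shell command python3 -m handwheel 'ROWS' [FORCE]. ROWS is JSON, a list of rows, each an object of numbers: "tx", "ty", "tz": the shift along the tool's x, y, z in m; "ax", "ay", "az": the turn, a rotation vector about the tool's x, y, z in degrees; "jaw": the gripper command: -1 is shut, 1 is fully open, values between are in proportion. A call has exactly 10 rows; each row shifts and turns the commanded pose from where the row before left it, along the tool's axes as they then stand; what a row does not reach is not made up. A row lasts 1/8 s, in which the tool goes at most 62.5 mm and 10.7 degrees, less where a joint would pass 70% of its speed; a pose out of reach is approached as far as the arm can. A call is refused whole if a number of a shift passes 0.0625 or a number of a turn 10.7, either way. A call with a gripper value outside its range is refused whole. The fingers move at their own pace and stop on an object; FORCE is the grip in N (left out, the last holds). Time passes only in rows, so rows that do not move let the fingers close, or fill a call up. It gives the time, the measured TCP pose, the force, the opening and the grip force at its end, in the units of the state.
- telemetry.get_obs(): the state, without advancing time (a new reading comes with each control period).
- optics.camera(name): name is "scene" or "side" or "wrist"; returns a dict with "color" (480x640x3 uint8, red, green, blue), "K" (3x3 intrinsics, pixels), "extrinsics" (4x4, takes a point from camera to world coordinates); the wrist camera has in their place "mount" (4x4, takes a point from camera to tool coordinates, whose origin is the TCP and whose axes are the flange's). Camera axes: x right, y down, z forward; pixel columns grow to the right and rows downward; lengths in m; the calibration is good to about 2 mm. A picture is of the moment at which its call begins: read the wrist's pose just before it. There is no depth.
- workorder.job_done(): hands the job in; it is judged then, once.
The state is a dict: "time": time; "q": joint angles; "qd": joint speeds; "joint_efforts": joint torques, N m; "ee_pos": TCP position; "tcp_rot": TCP orientation; "wrist_force": force on the tool from outside, world axes, zero at the start; "torque": the same for the moment, N m; "opening": finger opening in m; "grasp_force": force on a finger pad.
Only numpy, scipy, OpenCV 4.12 (cv2) and the standard library are available. Lean on these libraries where they do the work, as an engineer would, in place of code of your own. Each camera call takes 0.05 s, during which the arm holds its last target. There are 200 camera calls.

## Working session

There is one attempt and no reset: what is moved stays moved. The work goes in short steps, Python scripts to look and compute and a shell command to move; the robot and the scene stay as the last step left them, time stands still between calls to the robot, and variables do not carry over. Pictures are saved under pics/ and viewed, at most 14 in all, crops included, and the job is handed in when it is done.

```bash
ls; mkdir -p pics
cat > h.py <<'E'
import numpy as np, cv2
from workcell import telemetry, optics, workorder
from scipy.spatial.transform import Rotation as R
def obs(): return telemetry.get_obs()
def T_tool(o=None):
    o=o or obs(); T=np.eye(4); T[:3,:3]=R.from_euler('xyz',o['tcp_rot'],degrees=True).as_matrix(); T[:3,3]=o['ee_pos']; return T
def cam(n):
    T=T_tool(); c=optics.camera(n)
    E=T@np.array(c['mount']) if n=='wrist' else np.array(c['extrinsics'])
    return c['color'],np.array(c['K']),E
def ray(K,E,u,v):
    d=E[:3,:3]@np.linalg.inv(K)@[u,v,1]; return E[:3,3],d
def onz(K,E,u,v,z):
    o,d=ray(K,E,u,v); return o+d*(z-o[2])/d[2]
def proj(K,E,p):
    q=np.linalg.inv(E)@np.append(p,1); q=K@q[:3]; return q[:2]/q[2]
def save(n,im): cv2.imwrite('pics/'+n,cv2.cvtColor(im,cv2.COLOR_RGB2BGR))
E
python3 - <<'E'
from h import *
for n in('scene','side'):
    im,K,E=cam(n); save(n+'0.png',im); np.savez(n+'0.npz',im=im,K=K,E=E); print(n,K.tolist(),E.round(3).tolist())
o=obs();print(o)
E
```

```text
pics
scene [[458.53784362378707, 0.0, 317.75332502112553], [0.0, 458.53784362378707, 240.58635438045926], [0.0, 0.0, 1.0]] [[0.463, 0.665, -0.586, 0.986], [0.886, -0.343, 0.312, -0.257], [0.006, -0.664, -0.748, 0.89], [0.0, 0.0, 0.0, 1.0]]
side [[518.8256400122822, 0.0, 320.7401630805379], [0.0, 518.8256400122822, 233.7622079099456], [0.0, 0.0, 1.0]] [[0.851, -0.287, 0.441, -0.207], [-0.526, -0.471, 0.708, -0.988], [0.005, -0.834, -0.551, 0.974], [0.0, 0.0, 0.0, 1.0]]
{'time': 0.1, 'q': array([-6.36546892e+01,  5.00692597e+00,  1.00403779e+01,  9.51020806e+01,
       -6.51056706e-04,  9.00005222e+01]), 'qd': array([-0.03844122, -0.05677057,  0.23805461, -0.04431145,  0.13564935,
       -0.04922667]), 'joint_efforts': array([-1.16210776e-03, -5.21562874e+01,  4.65653515e+01,  1.59806729e-02,
       -6.67211020e-05,  5.75319888e-06]), 'ee_pos': array([ 0.24397959, -0.4926812 ,  0.2306762 ]), 'tcp_rot': array([-1.79931371e+02,  6.51681769e-04,  2.63447894e+01]), 'wrist_force': array([ 0.0888083 ,  0.2920207 , -0.31369905]), 'torque': array([ 0.06109264, -0.01057768, -0.02754935]), 'grasp_force': 0.0, 'opening': 0.08524913922566356}
```

View pics/scene0.png

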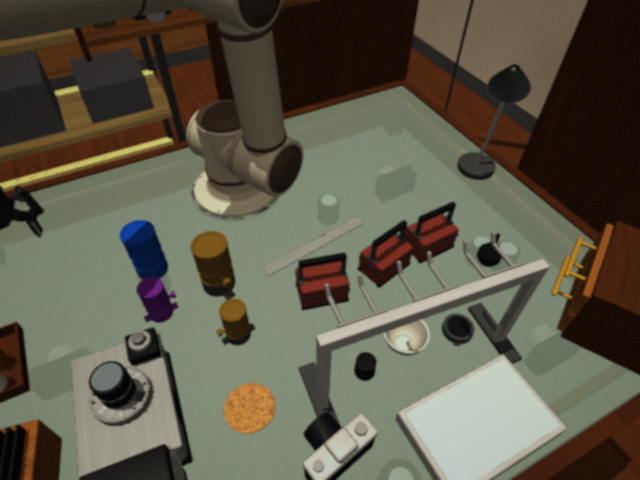

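View pics/side0.png

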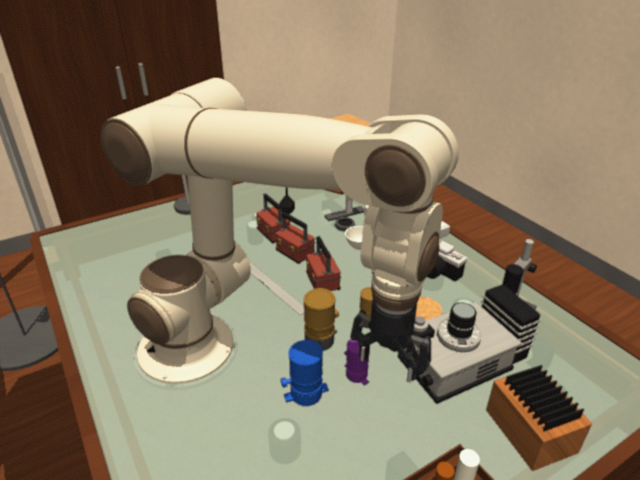

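The scene shows three red cases (322,280), (387,255), (432,235) and the rack crossbar from (322,345) to (545,268). The cork pad is at (249,407) and the black zoom in the projector throat at (112,385), with the button pod at (142,342). Things that could be taken for the lens are the large brass (212,262), small brass (234,322), blue (145,250) and purple (155,298). The small brass is the choice; I'll check it in a close crop.

Run:
```python
from h import *
im=np.load('scene0.npz')['im']
a=cv2.resize(im[215:480,60:280],None,fx=2.26,fy=2.26,interpolation=cv2.INTER_CUBIC)  # left
save('c1.png',a)
b=cv2.resize(im[190:400,290:560],None,fx=2.85,fy=2.85,interpolation=cv2.INTER_CUBIC)
save('c2.png',b)
```

```text
(no output)
```

View pics/c1.png

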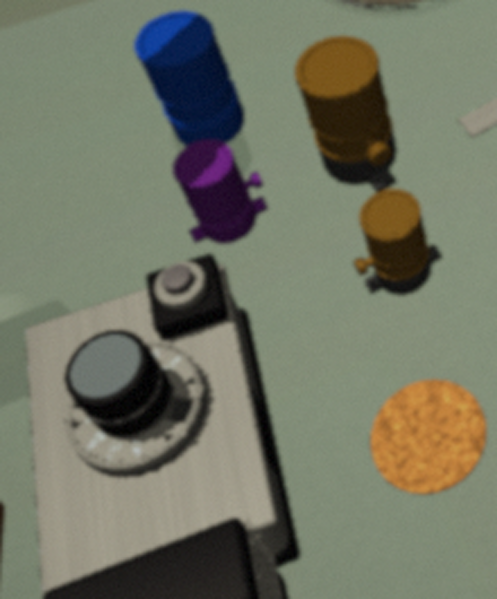

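View pics/c2.png

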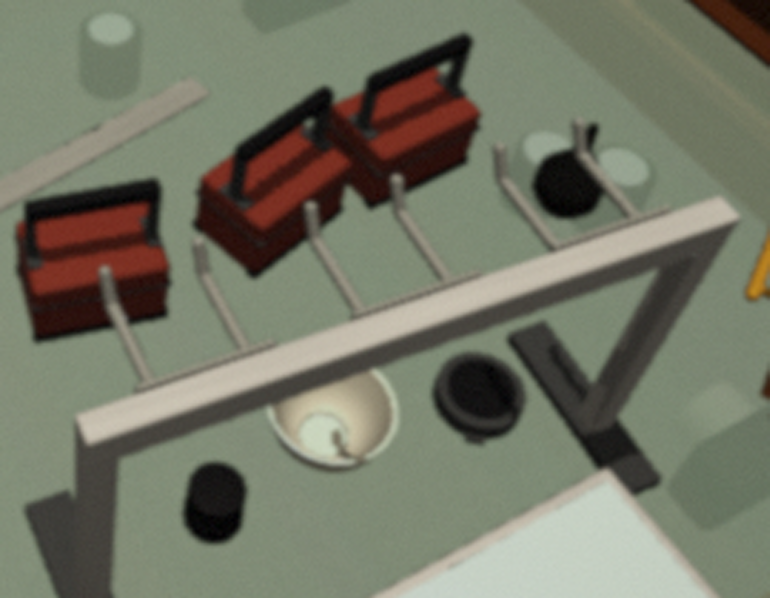

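The c1 crop shows the small brass lens with its top at (390,215), the knob at lower left (363,265) and black foot lugs at (375,283) and (435,253). It is smaller than the other brass and neither blue nor purple, so the choice stands. The c2 crop shows the six prong tips and the three handle bars clearly.

Run:
```python
from h import *
d=np.load('scene0.npz');K,E,im=d['K'],d['E'],d['im']
c1=lambda p:(60+p[0]/2.26,215+p[1]/2.26)
c2=lambda p:(290+p[0]/2.85,190+p[1]/2.85)
W=lambda f,p,z:onz(K,E,*f(p),z)
P=lambda n,v:print(n,np.round(v,4))
tips=np.array([W(c2,p,.272) for p in [(106,272),(199,243),(311,206),(397,180),(500,148),(579,125)]])
P('tips',tips); dv=tips[5]-tips[0]; print('len',np.linalg.norm(dv),'yaw of rack y',np.degrees(np.arctan2(dv[1],dv[0]))-90)
A=[((28,210),(158,192)),((237,163),(328,98)),((372,85),(467,45))]
for a,b in A:
    a,b=W(c2,a,.131),W(c2,b,.131); P('case',(a+b)/2); print(np.linalg.norm(b-a),'yaw',np.degrees(np.arctan2(*(b-a)[1::-1]))-90)
P('lens top',W(c1,(390,215),.1)); a,b=W(c1,(375,283),.005),W(c1,(435,253),.005)
P('lugs',[a,b,(a+b)/2]); print(np.linalg.norm(b-a),np.degrees(np.arctan2(*(a-b)[1::-1])))
P('knob',W(c1,(362,265),.042))
P('zoom',W(c1,(105,362),.182)); P('ring',W(c1,(137,407),.118)); bt=W(c1,(180,277),.147); P('button',bt); P('pad',W(c1,(428,436),.004))
q=[W(c1,p,.1) for p in [(25,333),(245,310),(275,520)]];P('deck',q)
P('blower',W(c2,(565,183),.03));P('bowl',W(c2,(335,412),.05));P('loupe',W(c2,(216,485),.046));P('adapter',W(c2,(480,390),.018))
```

```text
tips [[ 0.5969 -0.0315  0.272 ]
 [ 0.6036  0.0275  0.272 ]
 [ 0.6107  0.1026  0.272 ]
 [ 0.6179  0.1616  0.272 ]
 [ 0.6264  0.2356  0.272 ]
 [ 0.6342  0.2937  0.272 ]]
len 0.32740899806357443 yaw of rack y -6.545667268190229
case [0.4464 0.0425 0.131 ]
0.09893822880416314 yaw -17.216736262116683
case [0.4513 0.209  0.131 ]
0.10483529133072443 yaw 13.789660287207028
case [0.4423 0.3492 0.131 ]
0.0983503704877017 yaw 0.9723935373506123
lens top [ 0.4548 -0.1685  0.1   ]
lugs [[ 0.4565 -0.1977  0.005 ]
 [ 0.4524 -0.1344  0.005 ]
 [ 0.4544 -0.1661  0.005 ]]
0.06346668433824726 -86.21563537320296
knob [ 0.4554 -0.2044  0.042 ]
zoom [ 0.5334 -0.4046  0.182 ]
ring [ 0.5412 -0.4033  0.118 ]
button [ 0.4642 -0.3445  0.147 ]
pad [ 0.6171 -0.2082  0.004 ]
deck [[ 0.4248 -0.475   0.1   ]
 [ 0.4874 -0.3092  0.1   ]
 [ 0.6633 -0.3356  0.1   ]]
blower [0.543 0.452 0.03 ]
bowl [0.6441 0.1379 0.05  ]
loupe [0.6519 0.032  0.046 ]
adapter [0.6665 0.2628 0.018 ]
```

```bash
python3 -m handwheel '[{"tz":-0.03,"jaw":1},{"tz":-0.03},{"tx":0.038,"ty":0.006},{"tx":0.038,"ty":0.006},{"tx":0.038,"ty":0.006},{"tx":0.038,"ty":0.006},{"tx":0.038,"ty":0.006},{"tx":0.038,"ty":0.007},{"tx":0.037,"ty":0.007},{"tx":0.037,"ty":0.006}]' 60
python3 - <<'E'
from h import *
o=obs();print(o['ee_pos'],o['tcp_rot'],o['q'].round(1))
im,K,E=cam('wrist');save('w1.png',im);np.savez('w1.npz',im=im,K=K,E=E);print(E.round(3).tolist(),K[0,0])
print('zoomtop',proj(K,E,[.5334,-.4046,.182]),'button',proj(K,E,[.464,-.3445,.147]))
E
```

```text
[ 0.24397959 -0.4926812   0.2306762 ] [-1.79931371e+02  6.51681769e-04  2.63447894e+01] [-63.7   5.   10.   95.1  -0.   90. ]
[[0.445, -0.85, -0.282, 0.316], [-0.896, -0.422, -0.139, -0.456], [-0.0, 0.315, -0.949, 0.372], [0.0, 0.0, 0.0, 1.0]] 431.88910272304827
zoomtop [ 515.81488732 -776.06746353] button [ 227.85948339 -423.69053108]$[0]: bad value
```

View pics/w1.png

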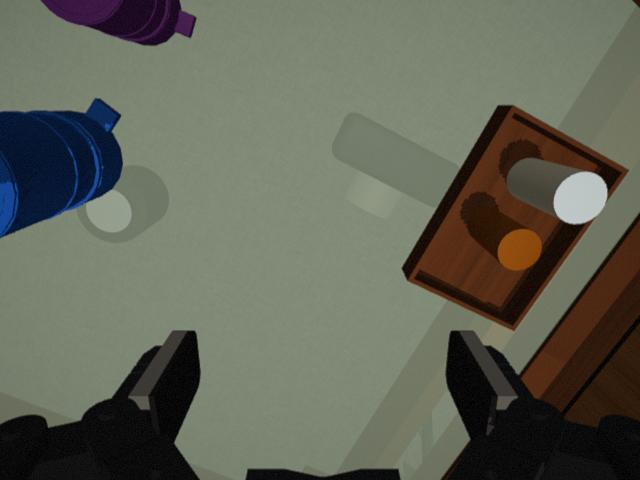

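The arm had not moved because the call was refused, so this view shows only the empty counter and a wooden tray at (510,220). I'll fix the row format.

```bash
python3 -m handwheel '[{"tz":-0.03},{"tz":-0.03},{"tx":0.038,"ty":0.006},{"tx":0.038,"ty":0.006},{"tx":0.038,"ty":0.006},{"tx":0.038,"ty":0.006},{"tx":0.038,"ty":0.006},{"tx":0.038,"ty":0.007},{"tx":0.037,"ty":0.007},{"tx":0.037,"ty":0.006}]' || python3 -m handwheel '[{"tx":0,"ty":0,"tz":-0.03,"ax":0,"ay":0,"az":0,"jaw":1},{"tx":0,"ty":0,"tz":-0.03,"ax":0,"ay":0,"az":0,"jaw":1},{"tx":0.038,"ty":0.006,"tz":0,"ax":0,"ay":0,"az":0,"jaw":1},{"tx":0.038,"ty":0.006,"tz":0,"ax":0,"ay":0,"az":0,"jaw":1},{"tx":0.038,"ty":0.006,"tz":0,"ax":0,"ay":0,"az":0,"jaw":1},{"tx":0.038,"ty":0.006,"tz":0,"ax":0,"ay":0,"az":0,"jaw":1},{"tx":0.038,"ty":0.006,"tz":0,"ax":0,"ay":0,"az":0,"jaw":1},{"tx":0.038,"ty":0.006,"tz":0,"ax":0,"ay":0,"az":0,"jaw":1},{"tx":0.037,"ty":0.007,"tz":0,"ax":0,"ay":0,"az":0,"jaw":1},{"tx":0.037,"ty":0.006,"tz":0,"ax":0,"ay":0,"az":0,"jaw":1}]' 60
```

```text
time: 1.4
ee_pos: [0.5376, -0.4023, 0.2909]
tcp_rot: [-180.0, 0.0, 26.3]
wrist_force: [-0.7, -0.5, -0.5]
opening: 0.0853
grasp_force: 0.0$[0]: bad value
```

Run:
```python
from h import *
im,K,E=cam('wrist');save('w1.png',im);np.savez('w1.npz',im=im,K=K,E=E);print(obs()['q'].round(1))
print('zoomtop',proj(K,E,[.5334,-.4046,.182]),'ring',proj(K,E,[.5412,-.4033,.118]),'button',proj(K,E,[.464,-.3445,.147]))
```

```text
[-3.650e+01  2.640e+01  4.290e+01  1.066e+02  1.000e-01  1.170e+02]
zoomtop [323.74180084 251.76177458] ring [326.59387334 214.53999849] button [205.29957519 282.81038492]
```

View pics/w1.png

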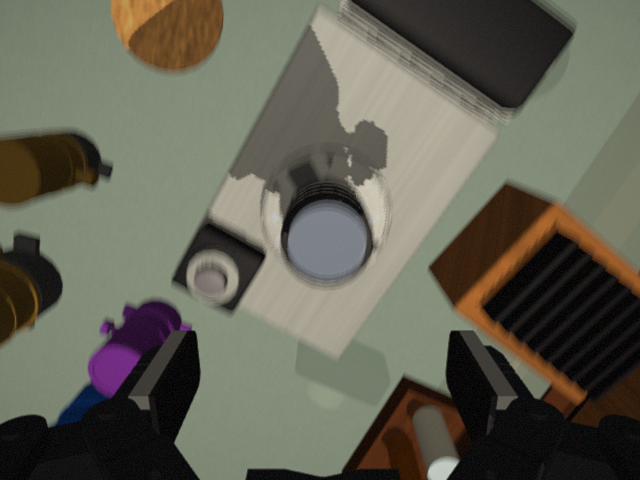

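The picture shows the zoom's top at (326,240), the flange ring centred near (326,213) and the button at (211,279). The deck's right edge runs (497,128) to (338,357), with the lamp house at the top.

Run:
```python
from h import *
d=np.load('w1.npz');K,E=d['K'],d['E']
W=lambda u,v,z:onz(K,E,u,v,z).round(4)
print('zoom',W(326,239,.182),'ring',W(326,213,.118),'btn',W(211,279,.147))
a,b,c=W(497,128,.1),W(338,357,.1),W(237,308,.1); print(a,b,c,np.degrees(np.arctan2(*(a-b)[1::-1])),np.degrees(np.arctan2(*(c-b)[1::-1]))-90)
e,f=W(320,8,.1),W(212,220,.1);print(e,f,np.degrees(np.arctan2(*(e-f)[1::-1])))
print('pad',W(167,12,.004))
```

```text
zoom [ 0.5413 -0.4022  0.182 ] ring [ 0.5421 -0.4024  0.118 ] btn [ 0.4686 -0.3471  0.147 ]
[ 0.6527 -0.4893  0.1   ] [ 0.4258 -0.4725  0.1   ] [ 0.4303 -0.3737  0.1   ] -4.234534516278515 -2.6078232813623146
[ 0.6653 -0.3364  0.1   ] [ 0.4928 -0.3259  0.1   ] -3.4832714689976547
pad [ 0.6183 -0.2079  0.004 ]
```

```bash
python3 -m handwheel '[{"tx":0.0035,"ty":0.0017},{"tz":0.03},{"tz":0.03},{"tz":0.03},{"tz":0.03},{"tz":0.02},{"tz":0.01},{"tz":0.006},{},{}]'; echo; python3 -m handwheel '[{"jaw":-1.0},{"jaw":-1.0},{"jaw":-1.0},{"jaw":-1.0},{"jaw":-1.0},{"jaw":-1.0},{"jaw":-1.0},{"jaw":-1.0},{"jaw":-1.0},{"jaw":-1.0}]' 60; echo rc $?
```

```text
rc 1$[0]: bad value
$[0]: bad value
```

All seven keys are needed in each row.

```bash
python3 -m handwheel '[{"tx":0.0035,"ty":0.0017,"tz":0,"ax":0,"ay":0,"az":0,"jaw":1},{"tx":0,"ty":0,"tz":0.03,"ax":0,"ay":0,"az":0,"jaw":1},{"tx":0,"ty":0,"tz":0.03,"ax":0,"ay":0,"az":0,"jaw":1},{"tx":0,"ty":0,"tz":0.03,"ax":0,"ay":0,"az":0,"jaw":1},{"tx":0,"ty":0,"tz":0.03,"ax":0,"ay":0,"az":0,"jaw":1},{"tx":0,"ty":0,"tz":0.02,"ax":0,"ay":0,"az":0,"jaw":1},{"tx":0,"ty":0,"tz":0.01,"ax":0,"ay":0,"az":0,"jaw":1},{"tx":0,"ty":0,"tz":0.006,"ax":0,"ay":0,"az":0,"jaw":1},{"tx":0,"ty":0,"tz":0,"ax":0,"ay":0,"az":0,"jaw":0},{"tx":0,"ty":0,"tz":0,"ax":0,"ay":0,"az":0,"jaw":0}]' 60; echo
python3 -m handwheel '[{"tx":0,"ty":0,"tz":0,"ax":0,"ay":0,"az":0,"jaw":-1},{"tx":0,"ty":0,"tz":0,"ax":0,"ay":0,"az":0,"jaw":-1},{"tx":0,"ty":0,"tz":0,"ax":0,"ay":0,"az":0,"jaw":-1},{"tx":0,"ty":0,"tz":0,"ax":0,"ay":0,"az":0,"jaw":-1},{"tx":0,"ty":0,"tz":0,"ax":0,"ay":0,"az":0,"jaw":-1},{"tx":0,"ty":0,"tz":0,"ax":0,"ay":0,"az":0,"jaw":-1},{"tx":0,"ty":0,"tz":0,"ax":0,"ay":0,"az":0,"jaw":-1},{"tx":0,"ty":0,"tz":0,"ax":0,"ay":0,"az":0,"jaw":-1},{"tx":0,"ty":0,"tz":0,"ax":0,"ay":0,"az":0,"jaw":-1},{"tx":0,"ty":0,"tz":0,"ax":0,"ay":0,"az":0,"jaw":-1}]' 60
```

```text
time: 2.7
ee_pos: [0.5406, -0.403, 0.1366]
tcp_rot: [179.9, -0.0, 26.3]
wrist_force: [-0.0, 0.6, -2.9]
opening: 0.057
grasp_force: 64.3

time: 3.95
ee_pos: [0.5407, -0.403, 0.1365]
tcp_rot: [179.9, -0.0, 26.3]
wrist_force: [-1.1, -0.5, 5.6]
opening: 0.0569
grasp_force: 65.0
```

```bash
python3 -m handwheel '[{"tx":0,"ty":0,"tz":0,"ax":0,"ay":0,"az":-6,"jaw":-1},{"tx":0,"ty":0,"tz":0,"ax":0,"ay":0,"az":-6,"jaw":-1},{"tx":0,"ty":0,"tz":0,"ax":0,"ay":0,"az":-6,"jaw":-1},{"tx":0,"ty":0,"tz":0,"ax":0,"ay":0,"az":-6,"jaw":-1},{"tx":0,"ty":0,"tz":0,"ax":0,"ay":0,"az":-6,"jaw":-1},{"tx":0,"ty":0,"tz":0,"ax":0,"ay":0,"az":-6,"jaw":-1},{"tx":0,"ty":0,"tz":0,"ax":0,"ay":0,"az":-6,"jaw":-1},{"tx":0,"ty":0,"tz":0,"ax":0,"ay":0,"az":-6,"jaw":-1},{"tx":0,"ty":0,"tz":0,"ax":0,"ay":0,"az":-6,"jaw":-1},{"tx":0,"ty":0,"tz":0,"ax":0,"ay":0,"az":-6,"jaw":-1}]' 60; echo
python3 -m handwheel '[{"tx":0,"ty":0,"tz":-0.002,"ax":0,"ay":0,"az":0,"jaw":-1},{"tx":0,"ty":0,"tz":-0.002,"ax":0,"ay":0,"az":0,"jaw":-1},{"tx":0,"ty":0,"tz":-0.002,"ax":0,"ay":0,"az":0,"jaw":-1},{"tx":0,"ty":0,"tz":-0.002,"ax":0,"ay":0,"az":0,"jaw":-1},{"tx":0,"ty":0,"tz":0,"ax":0,"ay":0,"az":0,"jaw":-1},{"tx":0,"ty":0,"tz":0,"ax":0,"ay":0,"az":0,"jaw":-1},{"tx":0,"ty":0,"tz":0,"ax":0,"ay":0,"az":0,"jaw":-1},{"tx":0,"ty":0,"tz":0,"ax":0,"ay":0,"az":0,"jaw":-1},{"tx":0,"ty":0,"tz":0,"ax":0,"ay":0,"az":0,"jaw":-1},{"tx":0,"ty":0,"tz":0,"ax":0,"ay":0,"az":0,"jaw":-1}]' 60
```

```text
time: 5.2
ee_pos: [0.5373, -0.4018, 0.1366]
tcp_rot: [-179.7, -0.1, 86.5]
wrist_force: [-19.3, 7.5, 14.1]
opening: 0.0566
grasp_force: 65.3

time: 6.45
ee_pos: [0.538, -0.4013, 0.1409]
tcp_rot: [-179.6, -0.2, 86.3]
wrist_force: [-8.2, 3.7, -5.8]
opening: 0.0572
grasp_force: 65.3
```

```bash
python3 -m handwheel '[{"tx":0.0013,"ty":-0.003,"tz":0,"ax":0,"ay":0,"az":0,"jaw":-1},{"tx":0,"ty":0,"tz":-0.002,"ax":0,"ay":0,"az":0,"jaw":-1},{"tx":0,"ty":0,"tz":-0.002,"ax":0,"ay":0,"az":0,"jaw":-1},{"tx":0,"ty":0,"tz":0,"ax":0,"ay":0,"az":0,"jaw":-1},{"tx":0,"ty":0,"tz":0,"ax":0,"ay":0,"az":-1,"jaw":-1},{"tx":0,"ty":0,"tz":0,"ax":0,"ay":0,"az":-1,"jaw":-1},{"tx":0,"ty":0,"tz":0,"ax":0,"ay":0,"az":-1,"jaw":-1},{"tx":0,"ty":0,"tz":0,"ax":0,"ay":0,"az":0,"jaw":-1},{"tx":0,"ty":0,"tz":0,"ax":0,"ay":0,"az":0,"jaw":-1},{"tx":0,"ty":0,"tz":0,"ax":0,"ay":0,"az":0,"jaw":-1}]' 60; echo
python3 -c "
from h import *
o=obs();print(o['torque'],o['wrist_force'])"
```

```text
time: 7.7
ee_pos: [0.536, -0.4007, 0.1474]
tcp_rot: [-179.8, -0.1, 89.3]
wrist_force: [-6.9, 4.8, 0.2]
opening: 0.0568
grasp_force: 66.1

[ 1.15148337  2.16422717 -1.09524935] [-6.93718373  4.7816719   0.17212883]
```

```bash
python3 -m handwheel '[{"tx":0,"ty":-0.001,"tz":-0.003,"ax":0,"ay":0,"az":0,"jaw":-1},{"tx":0,"ty":0,"tz":-0.003,"ax":0,"ay":0,"az":0,"jaw":-1},{"tx":0,"ty":0,"tz":-0.004,"ax":0,"ay":0,"az":0,"jaw":-1},{"tx":0,"ty":0,"tz":-0.005,"ax":0,"ay":0,"az":0,"jaw":-1},{"tx":0,"ty":0,"tz":-0.01,"ax":0,"ay":0,"az":0,"jaw":-1},{"tx":0,"ty":0,"tz":-0.01,"ax":0,"ay":0,"az":0,"jaw":-1},{"tx":0,"ty":0,"tz":-0.015,"ax":0,"ay":0,"az":0,"jaw":-1},{"tx":0,"ty":0,"tz":-0.015,"ax":0,"ay":0,"az":0,"jaw":-1},{"tx":0,"ty":0,"tz":-0.015,"ax":0,"ay":0,"az":0,"jaw":-1},{"tx":0,"ty":0,"tz":0,"ax":0,"ay":0,"az":0,"jaw":-1}]' 60; echo
python3 - <<'E'
from h import *
o=obs();T=T_tool();print(o['torque'])
print('tool shift to pad',np.linalg.inv(T)@[.6175,-.208,o['ee_pos'][2],1])
im,K,E=cam('side');save('s1.png',im)
im,K,E=cam('scene');save('s2.png',cv2.resize(im[250:480,60:320],None,fx=2.3,fy=2.3))
E
```

```text
time: 8.95
ee_pos: [0.5369, -0.4016, 0.2294]
tcp_rot: [179.9, 0.1, 89.3]
wrist_force: [0.0, -0.3, -3.5]
opening: 0.0569
grasp_force: 68.1

[-0.0445908  -0.01837057  0.01587504]
tool shift to pad [ 1.94522120e-01  7.83736160e-02 -1.54321012e-04  1.00000000e+00]
```

View pics/s2.png

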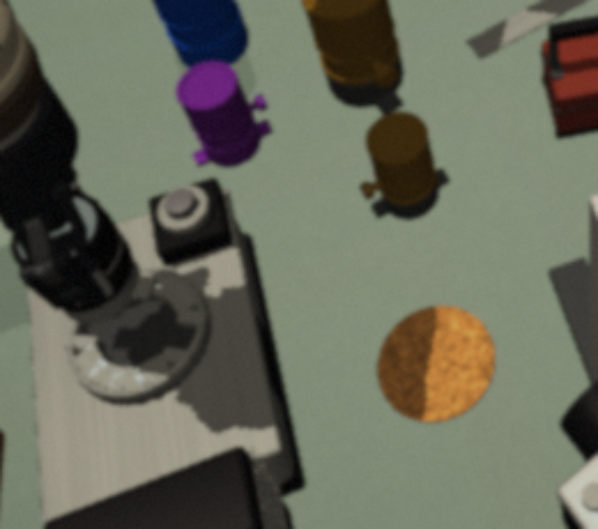

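The picture shows the zoom held clear above the empty throat, whose slots are visible near (145,335). The pad is free at (437,364).

```bash
python3 -m handwheel '[{"tx":0.022,"ty":0.0086,"tz":0,"ax":0,"ay":0,"az":0,"jaw":-1},{"tx":0.022,"ty":0.0086,"tz":0,"ax":0,"ay":0,"az":0,"jaw":-1},{"tx":0.022,"ty":0.0086,"tz":0,"ax":0,"ay":0,"az":0,"jaw":-1},{"tx":0.022,"ty":0.0086,"tz":0,"ax":0,"ay":0,"az":0,"jaw":-1},{"tx":0.022,"ty":0.0086,"tz":0,"ax":0,"ay":0,"az":0,"jaw":-1},{"tx":0.022,"ty":0.0086,"tz":0,"ax":0,"ay":0,"az":0,"jaw":-1},{"tx":0.022,"ty":0.0086,"tz":0,"ax":0,"ay":0,"az":0,"jaw":-1},{"tx":0.022,"ty":0.0086,"tz":0,"ax":0,"ay":0,"az":0,"jaw":-1},{"tx":0.022,"ty":0.0086,"tz":0,"ax":0,"ay":0,"az":0,"jaw":-1},{"tx":0,"ty":0,"tz":0,"ax":0,"ay":0,"az":0,"jaw":-1}]' 60; echo
python3 -m handwheel '[{"tx":0,"ty":0,"tz":0.03,"ax":0,"ay":0,"az":0,"jaw":-1},{"tx":0,"ty":0,"tz":0.03,"ax":0,"ay":0,"az":0,"jaw":-1},{"tx":0,"ty":0,"tz":0.03,"ax":0,"ay":0,"az":0,"jaw":-1},{"tx":0,"ty":0,"tz":0.03,"ax":0,"ay":0,"az":0,"jaw":-1},{"tx":0,"ty":0,"tz":0.03,"ax":0,"ay":0,"az":0,"jaw":-1},{"tx":0,"ty":0,"tz":0.02,"ax":0,"ay":0,"az":0,"jaw":-1},{"tx":0,"ty":0,"tz":0.01,"ax":0,"ay":0,"az":0,"jaw":-1},{"tx":0,"ty":0,"tz":0.005,"ax":0,"ay":0,"az":0,"jaw":-1},{"tx":0,"ty":0,"tz":0.003,"ax":0,"ay":0,"az":0,"jaw":-1},{"tx":0,"ty":0,"tz":0,"ax":0,"ay":0,"az":0,"jaw":-1}]' 60; echo
python3 - <<'E'
from h import *
im,K,E=cam('scene');save('s3.png',cv2.resize(im[300:480,160:340],None,fx=3,fy=3))
E
```

```text
time: 10.3
ee_pos: [0.6169, -0.2021, 0.2272]
tcp_rot: [-180.0, -0.0, 89.5]
wrist_force: [0.3, -0.9, -3.8]
opening: 0.0569
grasp_force: 68.0

time: 11.55
ee_pos: [0.6166, -0.2044, 0.0405]
tcp_rot: [179.9, 0.0, 89.3]
wrist_force: [-0.5, 0.3, 1.3]
opening: 0.0565
grasp_force: 68.5
```

View pics/s3.png

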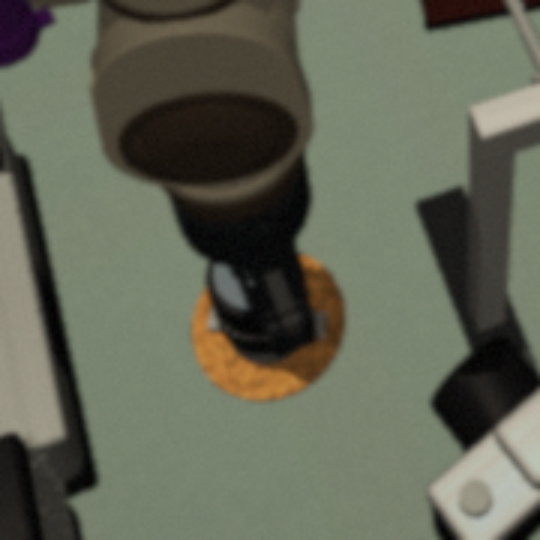

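The picture shows the zoom's foot and lugs (215..323, 322) centred on the cork pad, whose centre is near (268,326). I'll let go and move over the brass lens.

```bash
python3 -m handwheel '[{"tx":0,"ty":0,"tz":0,"ax":0,"ay":0,"az":0,"jaw":1},{"tx":0,"ty":0,"tz":0,"ax":0,"ay":0,"az":0,"jaw":1},{"tx":0,"ty":0,"tz":0,"ax":0,"ay":0,"az":0,"jaw":1},{"tx":0,"ty":0,"tz":0,"ax":0,"ay":0,"az":0,"jaw":1},{"tx":0,"ty":0,"tz":-0.02,"ax":0,"ay":0,"az":0,"jaw":1},{"tx":0,"ty":0,"tz":-0.02,"ax":0,"ay":0,"az":0,"jaw":1},{"tx":0,"ty":0,"tz":-0.04,"ax":0,"ay":0,"az":0,"jaw":1},{"tx":0,"ty":0,"tz":-0.04,"ax":0,"ay":0,"az":0,"jaw":1},{"tx":0,"ty":0,"tz":-0.05,"ax":0,"ay":0,"az":0,"jaw":1},{"tx":0,"ty":0,"tz":0,"ax":0,"ay":0,"az":0,"jaw":1}]' 60; echo
python3 -m handwheel '[{"tx":0.005,"ty":-0.02,"tz":0,"ax":0,"ay":0,"az":0,"jaw":1},{"tx":0.005,"ty":-0.02,"tz":0,"ax":0,"ay":0,"az":0,"jaw":1},{"tx":0.005,"ty":-0.02,"tz":0,"ax":0,"ay":0,"az":0,"jaw":1},{"tx":0.005,"ty":-0.02,"tz":0,"ax":0,"ay":0,"az":0,"jaw":1},{"tx":0.005,"ty":-0.02,"tz":0,"ax":0,"ay":0,"az":0,"jaw":1},{"tx":0.005,"ty":-0.02,"tz":0,"ax":0,"ay":0,"az":0,"jaw":1},{"tx":0.005,"ty":-0.02,"tz":0,"ax":0,"ay":0,"az":0,"jaw":1},{"tx":0,"ty":-0.0225,"tz":0,"ax":0,"ay":0,"az":0,"jaw":1},{"tx":0,"ty":0,"tz":0,"ax":0,"ay":0,"az":0,"jaw":1},{"tx":0,"ty":0,"tz":0,"ax":0,"ay":0,"az":0,"jaw":1}]' 60; echo
python3 - <<'E'
from h import *
im,K,E=cam('wrist');save('w2.png',im);np.savez('w2.npz',im=im,K=K,E=E)
hsv=cv2.cvtColor(im,cv2.COLOR_RGB2HSV)
print('pred',proj(K,E,[.4545,-.168,.1]))
E
```

```text
time: 12.85
ee_pos: [0.6175, -0.2046, 0.2161]
tcp_rot: [179.5, 0.2, 89.3]
wrist_force: [0.2, -1.0, -0.8]
opening: 0.0854
grasp_force: 0.0

time: 14.1
ee_pos: [0.4546, -0.1674, 0.2097]
tcp_rot: [179.9, 0.0, 89.3]
wrist_force: [-0.3, -0.2, -0.6]
opening: 0.0853
grasp_force: 0.0

pred [322.52028363 245.49832904]
```

View pics/w2.png

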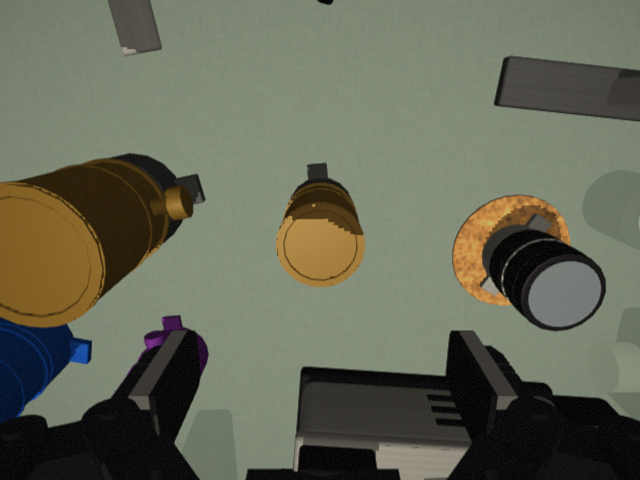

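The picture shows the small brass lens with its top at (321,242) and a lug at (317,168). The zoom stands on the pad at (540,255), and the large brass is to the left with its top at (50,255).

Run:
```python
from h import *
d=np.load('w2.npz');K,E=d['K'],d['E']
W=lambda u,v,z:onz(K,E,u,v,z)
c=W(321,242,.1);l=W(317,164,.006);print(c,l,np.degrees(np.arctan2(*(l-c)[1::-1])),np.linalg.norm((l-c)[:2]))
print('big brass foot edge',W(178,185,.03),W(190,205,.05),'rim',W(103,255,.13),W(103,255,.15))
print('pad',W(512,250,.004),'zoomtop',W(565,287,.086))
print(np.linalg.inv(T_tool())@np.append(c,1))
```

```text
[ 0.45359548 -0.16574098  0.1       ] [ 0.45069985 -0.13077775  0.006     ] 94.73440061102573 0.03508292320504295
big brass foot edge [ 0.34682783 -0.14205646  0.03      ] [ 0.3604226  -0.15294436  0.05      ] rim [ 0.33531815 -0.16226533  0.13      ] [ 0.34611885 -0.15536103  0.15      ]
pad [ 0.61537551 -0.20523596  0.004     ] zoomtop [ 0.61633554 -0.20362315  0.086     ]
[ 0.00162462 -0.00110331  0.10945227  1.        ]
```

Run:
```python
from h import *
from scipy.optimize import least_squares
obsv=[]
for f,(u,v) in (('scene0',(106,375)),('side0',(463,309)),('w1',(326,239))):
    d=np.load(f+'.npz');im=d['im'];K,E=d['K'],d['E']
    r=40 if f!='w1' else 80
    x0,y0=u-r,v-r; c=im[y0:y0+2*r,x0:x0+2*r].astype(int)
    m=((c[...,2]-c[...,0]>6)&(c.sum(2)>170)).astype(np.uint8)
    n,lab,st,ce=cv2.connectedComponentsWithStats(m); k=1+np.argmax(st[1:,4])
    cnt=max(cv2.findContours((lab==k).astype(np.uint8),0,1)[0],key=len); e=cv2.fitEllipse(cnt)
    p=(e[0][0]+x0,e[0][1]+y0); print(f,p,e[1],st[k]); obsv.append((K,E,p)); print(onz(K,E,*p,.182).round(4))
```

```text
Traceback (most recent call last):
ValueError: attempt to get argmax of an empty sequence
```

```bash
python3 -m handwheel '[{"tx":0.0007,"ty":-0.001,"tz":0.03,"ax":0,"ay":0,"az":0,"jaw":1},{"tx":0,"ty":0,"tz":0.03,"ax":0,"ay":0,"az":0,"jaw":1},{"tx":0,"ty":0,"tz":0.03,"ax":0,"ay":0,"az":0,"jaw":1},{"tx":0,"ty":0,"tz":0.03,"ax":0,"ay":0,"az":0,"jaw":1},{"tx":0,"ty":0,"tz":0.02,"ax":0,"ay":0,"az":0,"jaw":1},{"tx":0,"ty":0,"tz":0.01,"ax":0,"ay":0,"az":0,"jaw":1},{"tx":0,"ty":0,"tz":0,"ax":0,"ay":0,"az":0,"jaw":1},{"tx":0,"ty":0,"tz":0,"ax":0,"ay":0,"az":0,"jaw":-1},{"tx":0,"ty":0,"tz":0,"ax":0,"ay":0,"az":0,"jaw":-1},{"tx":0,"ty":0,"tz":0,"ax":0,"ay":0,"az":0,"jaw":-1}]' 80; echo
python3 -m handwheel '[{"tx":0,"ty":0,"tz":0,"ax":0,"ay":0,"az":0,"jaw":-1},{"tx":0,"ty":0,"tz":0,"ax":0,"ay":0,"az":0,"jaw":-1},{"tx":0,"ty":0,"tz":-0.01,"ax":0,"ay":0,"az":0,"jaw":-1},{"tx":0,"ty":0,"tz":-0.025,"ax":0,"ay":0,"az":0,"jaw":-1},{"tx":0,"ty":0,"tz":-0.03,"ax":0,"ay":0,"az":0,"jaw":-1},{"tx":0,"ty":0,"tz":-0.03,"ax":0,"ay":0,"az":0,"jaw":-1},{"tx":0,"ty":0,"tz":-0.03,"ax":0,"ay":0,"az":0,"jaw":-1},{"tx":0,"ty":0,"tz":-0.03,"ax":0,"ay":0,"az":0,"jaw":-1},{"tx":0,"ty":0,"tz":-0.02,"ax":0,"ay":0,"az":0,"jaw":-1},{"tx":0,"ty":0,"tz":0,"ax":0,"ay":0,"az":0,"jaw":-1}]' 80
```

```text
time: 15.4
ee_pos: [0.4535, -0.1668, 0.0605]
tcp_rot: [179.9, 0.0, 89.3]
wrist_force: [-0.6, 0.9, 5.3]
opening: 0.0517
grasp_force: 83.1

time: 16.65
ee_pos: [0.4535, -0.1667, 0.2357]
tcp_rot: [179.9, 0.0, 89.3]
wrist_force: [-0.3, 0.4, -4.8]
opening: 0.0516
grasp_force: 84.4
```

```bash
python3 - <<'E'
from h import *
for f,(u,v) in (('scene0',(106,375)),('side0',(463,309)),('w1',(326,239))):
    d=np.load(f+'.npz');im=d['im'];K,E=d['K'],d['E']
    r=30 if f!='w1' else 60
    x0,y0=u-r,v-r; c=im[y0:y0+2*r,x0:x0+2*r].astype(int); s=c[r,r]; print(f,s)
    m=(np.abs(c-s).sum(2)<36).astype(np.uint8)
    n,lab,st,ce=cv2.connectedComponentsWithStats(m); k=lab[r,r]
    cnt=max(cv2.findContours((lab==k).astype(np.uint8),0,1)[0],key=len); e=cv2.fitEllipse(cnt)
    p=(e[0][0]+x0,e[0][1]+y0); print(np.round(p,1),e[1],st[k],onz(K,E,*p,.182).round(4))
E
python3 -m handwheel '[{"tx":-0.0263,"ty":0.0095,"tz":0,"ax":0,"ay":0,"az":0,"jaw":-1},{"tx":-0.0263,"ty":0.0095,"tz":0,"ax":0,"ay":0,"az":0,"jaw":-1},{"tx":-0.0263,"ty":0.0095,"tz":0,"ax":0,"ay":0,"az":0,"jaw":-1},{"tx":-0.0263,"ty":0.0095,"tz":0,"ax":0,"ay":0,"az":0,"jaw":-1},{"tx":-0.0263,"ty":0.0095,"tz":0,"ax":0,"ay":0,"az":0,"jaw":-1},{"tx":-0.0263,"ty":0.0095,"tz":0,"ax":0,"ay":0,"az":0,"jaw":-1},{"tx":-0.0263,"ty":0.0095,"tz":0,"ax":0,"ay":0,"az":0,"jaw":-1},{"tx":-0.0263,"ty":0.0095,"tz":0,"ax":0,"ay":0,"az":0,"jaw":-1},{"tx":-0.0263,"ty":0.0095,"tz":0,"ax":0,"ay":0,"az":0,"jaw":-1},{"tx":0,"ty":0,"tz":0,"ax":0,"ay":0,"az":0,"jaw":-1}]' 80
```

```text
scene0 [110 120 113]
[106.1 376.5] (21.742570877075195, 30.88456153869629) [ 16  19  29  26 564] [ 0.5354 -0.4055  0.182 ]
side0 [167 169 153]
[463.6 310.1] (11.311986923217773, 19.35141944885254) [ 21  25  20  13 193] [ 0.5382 -0.4063  0.182 ]
w1 [124 129 138]
[327.1 242.9] (64.53211212158203, 76.00942993164062) [  23   31   77   68 3942] [ 0.5394 -0.4039  0.182 ]
time: 17.9
ee_pos: [0.5356, -0.4055, 0.2314]
tcp_rot: [-179.8, -0.1, 89.3]
wrist_force: [-0.2, 1.0, -5.2]
opening: 0.0517
grasp_force: 85.3
```

```bash
python3 -m handwheel '[{"tx":0,"ty":0,"tz":0.01,"ax":0,"ay":0,"az":4,"jaw":-1},{"tx":0,"ty":0,"tz":0.01,"ax":0,"ay":0,"az":4,"jaw":-1},{"tx":0,"ty":0,"tz":0.01,"ax":0,"ay":0,"az":4,"jaw":-1},{"tx":0,"ty":0,"tz":0.01,"ax":0,"ay":0,"az":4,"jaw":-1},{"tx":0,"ty":0,"tz":0.006,"ax":0,"ay":0,"az":4,"jaw":-1},{"tx":0,"ty":0,"tz":0,"ax":0,"ay":0,"az":4,"jaw":-1},{"tx":0,"ty":0,"tz":0,"ax":0,"ay":0,"az":4,"jaw":-1},{"tx":0,"ty":0,"tz":0,"ax":0,"ay":0,"az":4.5,"jaw":-1},{"tx":0,"ty":0,"tz":0,"ax":0,"ay":0,"az":0,"jaw":-1},{"tx":0,"ty":0,"tz":0,"ax":0,"ay":0,"az":0,"jaw":-1}]' 80
python3 - <<'E'
from h import *
im,K,E=cam('scene');save('s4.png',cv2.resize(im[300:480,60:260],None,fx=3,fy=3))
o=obs();print(o['ee_pos'],np.linalg.inv(T_tool())@[.5373,-.405,o['ee_pos'][2],1])
E
```

```text
time: 19.15
ee_pos: [0.5356, -0.4038, 0.1879]
tcp_rot: [-180.0, -0.0, 57.0]
wrist_force: [0.5, 0.4, -4.8]
opening: 0.0513
grasp_force: 85.3
[ 0.53566728 -0.40390526  0.18803433] [-2.66163711e-05  1.96558229e-03 -9.20109439e-07  1.00000000e+00]
```

View pics/s4.png

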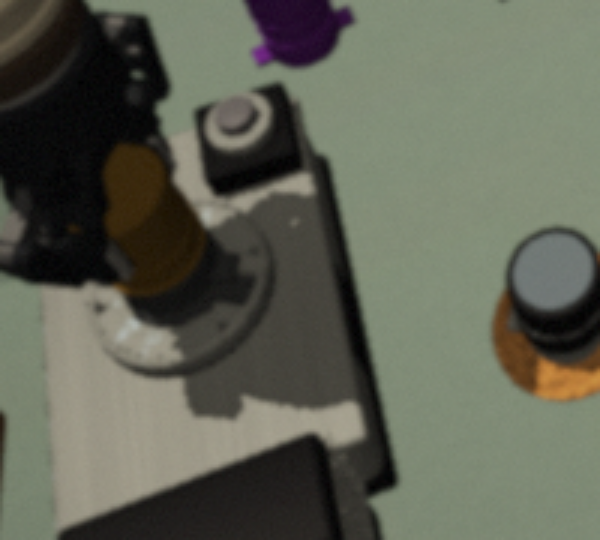

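The picture shows the brass lens centred over the ring, about 10 mm above the flange, and the zoom standing on the cork. I'll lower to contact and then turn clockwise while pressing.

```bash
python3 -m handwheel '[{"tx":0,"ty":0.002,"tz":0,"ax":0,"ay":0,"az":0,"jaw":-1},{"tx":0,"ty":0,"tz":0.003,"ax":0,"ay":0,"az":0,"jaw":-1},{"tx":0,"ty":0,"tz":0.003,"ax":0,"ay":0,"az":0,"jaw":-1},{"tx":0,"ty":0,"tz":0.003,"ax":0,"ay":0,"az":0,"jaw":-1},{"tx":0,"ty":0,"tz":0.003,"ax":0,"ay":0,"az":0,"jaw":-1},{"tx":0,"ty":0,"tz":0.003,"ax":0,"ay":0,"az":0,"jaw":-1},{"tx":0,"ty":0,"tz":0,"ax":0,"ay":0,"az":0,"jaw":-1},{"tx":0,"ty":0,"tz":0,"ax":0,"ay":0,"az":0,"jaw":-1},{"tx":0,"ty":0,"tz":0,"ax":0,"ay":0,"az":0,"jaw":-1},{"tx":0,"ty":0,"tz":0,"ax":0,"ay":0,"az":0,"jaw":-1}]' 80;echo;  python3 -m handwheel '[{"tx":0,"ty":0,"tz":0,"ax":0,"ay":0,"az":1,"jaw":-1},{"tx":0,"ty":0,"tz":0,"ax":0,"ay":0,"az":1,"jaw":-1},{"tx":0,"ty":0,"tz":0,"ax":0,"ay":0,"az":1,"jaw":-1},{"tx":0,"ty":0,"tz":0,"ax":0,"ay":0,"az":1,"jaw":-1},{"tx":0,"ty":0,"tz":0,"ax":0,"ay":0,"az":0,"jaw":-1},{"tx":0,"ty":0,"tz":0,"ax":0,"ay":0,"az":0,"jaw":-1},{"tx":0,"ty":0,"tz":0,"ax":0,"ay":0,"az":0,"jaw":-1},{"tx":0,"ty":0,"tz":0,"ax":0,"ay":0,"az":0,"jaw":-1},{"tx":0,"ty":0,"tz":0,"ax":0,"ay":0,"az":0,"jaw":-1},{"tx":0,"ty":0,"tz":0,"ax":0,"ay":0,"az":0,"jaw":-1}]' 80
```

```text
time: 20.45
ee_pos: [0.5375, -0.4051, 0.1781]
tcp_rot: [179.7, 0.0, 56.9]
wrist_force: [-6.0, 5.8, 20.0]
opening: 0.0513
grasp_force: 88.1

time: 21.7
ee_pos: [0.5389, -0.4058, 0.1782]
tcp_rot: [179.5, -0.0, 52.9]
wrist_force: [0.9, 2.5, 17.9]
opening: 0.0513
grasp_force: 87.2
```

```bash
python3 -m handwheel '[{"tx":0,"ty":0,"tz":0,"ax":0,"ay":0,"az":0.7,"jaw":-1},{"tx":0,"ty":0,"tz":0,"ax":0,"ay":0,"az":0.7,"jaw":-1},{"tx":0,"ty":0,"tz":0,"ax":0,"ay":0,"az":0.7,"jaw":-1},{"tx":0,"ty":0,"tz":0,"ax":0,"ay":0,"az":0,"jaw":-1},{"tx":0,"ty":0,"tz":0,"ax":0,"ay":0,"az":0,"jaw":-1},{"tx":0,"ty":0,"tz":0,"ax":0,"ay":0,"az":0,"jaw":-1},{"tx":0,"ty":0,"tz":0,"ax":0,"ay":0,"az":0,"jaw":-1},{"tx":0,"ty":0,"tz":0,"ax":0,"ay":0,"az":0,"jaw":-1},{"tx":0,"ty":0,"tz":0,"ax":0,"ay":0,"az":0,"jaw":-1},{"tx":0,"ty":0,"tz":0,"ax":0,"ay":0,"az":0,"jaw":-1}]' 80;echo;  python3 -m handwheel '[{"tx":0,"ty":0,"tz":0,"ax":0,"ay":0,"az":0.7,"jaw":-1},{"tx":0,"ty":0,"tz":0,"ax":0,"ay":0,"az":0.7,"jaw":-1},{"tx":0,"ty":0,"tz":0,"ax":0,"ay":0,"az":0.7,"jaw":-1},{"tx":0,"ty":0,"tz":0,"ax":0,"ay":0,"az":0,"jaw":-1},{"tx":0,"ty":0,"tz":0,"ax":0,"ay":0,"az":0,"jaw":-1},{"tx":0,"ty":0,"tz":0,"ax":0,"ay":0,"az":0,"jaw":-1},{"tx":0,"ty":0,"tz":0,"ax":0,"ay":0,"az":0,"jaw":-1},{"tx":0,"ty":0,"tz":0,"ax":0,"ay":0,"az":0,"jaw":-1},{"tx":0,"ty":0,"tz":0,"ax":0,"ay":0,"az":0,"jaw":-1},{"tx":0,"ty":0,"tz":0,"ax":0,"ay":0,"az":0,"jaw":-1}]' 80
```

```text
time: 22.95
ee_pos: [0.5392, -0.406, 0.1782]
tcp_rot: [179.5, -0.1, 50.8]
wrist_force: [1.7, 2.1, 17.7]
opening: 0.0517
grasp_force: 87.1

time: 24.2
ee_pos: [0.5392, -0.4061, 0.1782]
tcp_rot: [179.5, -0.1, 48.7]
wrist_force: [1.0, 2.1, 17.2]
opening: 0.0512
grasp_force: 87.1
```

```bash
python3 -m handwheel '[{"tx":0,"ty":-0.001,"tz":0,"ax":0,"ay":0,"az":0,"jaw":-1},{"tx":0,"ty":-0.001,"tz":0,"ax":0,"ay":0,"az":0,"jaw":-1},{"tx":0,"ty":-0.001,"tz":0,"ax":0,"ay":0,"az":0,"jaw":-1},{"tx":0,"ty":0,"tz":0,"ax":0,"ay":0,"az":0,"jaw":-1},{"tx":0,"ty":0,"tz":0,"ax":0,"ay":0,"az":-1,"jaw":-1},{"tx":0,"ty":0,"tz":0,"ax":0,"ay":0,"az":-1,"jaw":-1},{"tx":0,"ty":0,"tz":0,"ax":0,"ay":0,"az":-1,"jaw":-1},{"tx":0,"ty":0,"tz":0,"ax":0,"ay":0,"az":0,"jaw":-1},{"tx":0,"ty":0,"tz":0,"ax":0,"ay":0,"az":0,"jaw":-1},{"tx":0,"ty":0,"tz":0,"ax":0,"ay":0,"az":0,"jaw":-1}]' 80;echo;  python3 -m handwheel '[{"tx":0.001,"ty":0,"tz":0,"ax":0,"ay":0,"az":0,"jaw":-1},{"tx":0.001,"ty":0,"tz":0,"ax":0,"ay":0,"az":0,"jaw":-1},{"tx":0,"ty":0,"tz":0,"ax":0,"ay":0,"az":0,"jaw":-1},{"tx":0,"ty":0,"tz":0,"ax":0,"ay":0,"az":1,"jaw":-1},{"tx":0,"ty":0,"tz":0,"ax":0,"ay":0,"az":1,"jaw":-1},{"tx":0,"ty":0,"tz":0,"ax":0,"ay":0,"az":1,"jaw":-1},{"tx":0,"ty":0,"tz":0,"ax":0,"ay":0,"az":1,"jaw":-1},{"tx":0,"ty":0,"tz":0,"ax":0,"ay":0,"az":0,"jaw":-1},{"tx":0,"ty":0,"tz":0,"ax":0,"ay":0,"az":0,"jaw":-1},{"tx":0,"ty":0,"tz":0,"ax":0,"ay":0,"az":0,"jaw":-1}]' 80
python3 - <<'E'
from h import *
im,K,E=cam('scene');np.savez('scene5.npz',im=im,K=K,E=E);save('s5.png',cv2.resize(im[330:440,70:190],None,fx=5,fy=5,interpolation=cv2.INTER_CUBIC))
print(obs()['torque'])
E
```

```text
time: 25.45
ee_pos: [0.5363, -0.4035, 0.1729]
tcp_rot: [179.9, -0.1, 51.7]
wrist_force: [7.4, -2.8, -3.5]
opening: 0.0514
grasp_force: 85.2

time: 26.7
ee_pos: [0.5369, -0.403, 0.1726]
tcp_rot: [179.9, 0.1, 47.7]
wrist_force: [5.3, -7.4, -5.6]
opening: 0.0517
grasp_force: 85.2
[-2.00312997 -1.41016568  0.38287359]
```

View pics/s5.png

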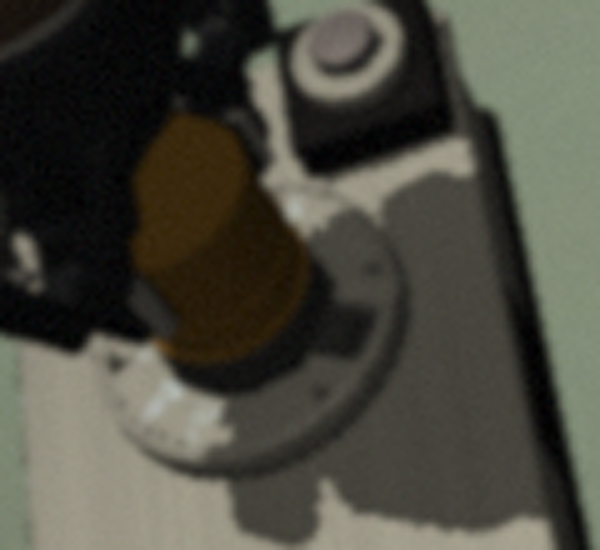

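The picture shows the foot sunk in the ring with its lug in the slot at (345,330), and TCP z fell 5 mm, so the lugs have dropped in. I'll centre it and push home.

```bash
python3 -m handwheel '[{"tx":-0.0015,"ty":0.001,"tz":0,"ax":0,"ay":0,"az":-1,"jaw":-1},{"tx":0,"ty":0,"tz":0,"ax":0,"ay":0,"az":-1,"jaw":-1},{"tx":0,"ty":0,"tz":0.002,"ax":0,"ay":0,"az":0,"jaw":-1},{"tx":0,"ty":0,"tz":0.002,"ax":0,"ay":0,"az":0,"jaw":-1},{"tx":0,"ty":0,"tz":0.002,"ax":0,"ay":0,"az":0,"jaw":-1},{"tx":0,"ty":0,"tz":0.002,"ax":0,"ay":0,"az":0,"jaw":-1},{"tx":0,"ty":0,"tz":0.002,"ax":0,"ay":0,"az":0,"jaw":-1},{"tx":0,"ty":0,"tz":0.002,"ax":0,"ay":0,"az":0,"jaw":-1},{"tx":0,"ty":0,"tz":0.002,"ax":0,"ay":0,"az":0,"jaw":-1},{"tx":0,"ty":0,"tz":0,"ax":0,"ay":0,"az":0,"jaw":-1}]' 80
```

```text
time: 28.0
ee_pos: [0.5361, -0.4034, 0.1606]
tcp_rot: [179.9, -0.0, 49.6]
wrist_force: [-0.6, 2.5, 5.1]
opening: 0.0515
grasp_force: 86.2
```

```bash
python3 -m handwheel '[{"tx":0,"ty":0,"tz":0,"ax":0,"ay":0,"az":6,"jaw":-1},{"tx":0,"ty":0,"tz":0,"ax":0,"ay":0,"az":6,"jaw":-1},{"tx":0,"ty":0,"tz":0,"ax":0,"ay":0,"az":6,"jaw":-1},{"tx":0,"ty":0,"tz":0,"ax":0,"ay":0,"az":6,"jaw":-1},{"tx":0,"ty":0,"tz":0,"ax":0,"ay":0,"az":6,"jaw":-1},{"tx":0,"ty":0,"tz":0,"ax":0,"ay":0,"az":6,"jaw":-1},{"tx":0,"ty":0,"tz":0,"ax":0,"ay":0,"az":6,"jaw":-1},{"tx":0,"ty":0,"tz":0,"ax":0,"ay":0,"az":6,"jaw":-1},{"tx":0,"ty":0,"tz":0,"ax":0,"ay":0,"az":6,"jaw":-1},{"tx":0,"ty":0,"tz":0,"ax":0,"ay":0,"az":0,"jaw":-1}]' 80; echo;python3 -c "
from h import *
print(obs()['torque'])"
python3 -m handwheel '[{"tx":0,"ty":0,"tz":0,"ax":0,"ay":0,"az":2,"jaw":-1},{"tx":0,"ty":0,"tz":0,"ax":0,"ay":0,"az":2,"jaw":-1},{"tx":0,"ty":0,"tz":0,"ax":0,"ay":0,"az":2,"jaw":-1},{"tx":0,"ty":0,"tz":0,"ax":0,"ay":0,"az":1,"jaw":-1},{"tx":0,"ty":0,"tz":0,"ax":0,"ay":0,"az":1,"jaw":-1},{"tx":0,"ty":0,"tz":0,"ax":0,"ay":0,"az":0,"jaw":-1},{"tx":0,"ty":0,"tz":0,"ax":0,"ay":0,"az":0,"jaw":-1},{"tx":0,"ty":0,"tz":0,"ax":0,"ay":0,"az":0,"jaw":-1},{"tx":0,"ty":0,"tz":0,"ax":0,"ay":0,"az":0,"jaw":-1},{"tx":0,"ty":0,"tz":0,"ax":0,"ay":0,"az":0,"jaw":-1}]' 80; echo; python3 -c "
from h import *
print(obs()['torque'])"
```

```text
time: 29.25
ee_pos: [0.5367, -0.4049, 0.1606]
tcp_rot: [179.8, -0.1, -4.5]
wrist_force: [3.1, -3.3, 2.5]
opening: 0.0519
grasp_force: 86.0

[-1.1248197  -0.49283957  0.00910515]
time: 30.5
ee_pos: [0.5365, -0.4054, 0.1606]
tcp_rot: [179.8, -0.2, -12.4]
wrist_force: [2.1, -6.6, 2.7]
opening: 0.0516
grasp_force: 86.0

[-1.76260829 -0.29122244  0.16075786]
```

```bash
python3 -m handwheel '[{"tx":0,"ty":0,"tz":0,"ax":0,"ay":0,"az":1,"jaw":-1},{"tx":0,"ty":0,"tz":0,"ax":0,"ay":0,"az":1,"jaw":-1},{"tx":0,"ty":0,"tz":0,"ax":0,"ay":0,"az":1,"jaw":-1},{"tx":0,"ty":0,"tz":0,"ax":0,"ay":0,"az":1,"jaw":-1},{"tx":0,"ty":0,"tz":0,"ax":0,"ay":0,"az":0,"jaw":-1},{"tx":0,"ty":0,"tz":0,"ax":0,"ay":0,"az":0,"jaw":-1},{"tx":0,"ty":0,"tz":0,"ax":0,"ay":0,"az":0,"jaw":-1},{"tx":0,"ty":0,"tz":0,"ax":0,"ay":0,"az":0,"jaw":-1},{"tx":0,"ty":0,"tz":0,"ax":0,"ay":0,"az":0,"jaw":-1},{"tx":0,"ty":0,"tz":0,"ax":0,"ay":0,"az":0,"jaw":-1}]' 80; echo; python3 -c "
from h import *
print(obs()['torque'])"
```

```text
time: 31.75
ee_pos: [0.5366, -0.4053, 0.1607]
tcp_rot: [179.8, -0.2, -16.3]
wrist_force: [1.1, -7.5, 3.3]
opening: 0.0517
grasp_force: 86.1

[-1.71295201 -0.19886921  1.20603993]
```

Torque has risen to 1.2 N m against the stop, so the lens is at the stop. I'll ease off, release, lift and travel to the first case.

```bash
python3 -m handwheel '[{"tx":0,"ty":0,"tz":0,"ax":0,"ay":0,"az":-1,"jaw":-1},{"tx":0,"ty":0,"tz":0,"ax":0,"ay":0,"az":-0.5,"jaw":1},{"tx":0,"ty":0,"tz":0,"ax":0,"ay":0,"az":0,"jaw":1},{"tx":0,"ty":0,"tz":0,"ax":0,"ay":0,"az":0,"jaw":1},{"tx":0,"ty":0,"tz":0,"ax":0,"ay":0,"az":0,"jaw":1},{"tx":0,"ty":0,"tz":-0.01,"ax":0,"ay":0,"az":0,"jaw":1},{"tx":0,"ty":0,"tz":-0.02,"ax":0,"ay":0,"az":0,"jaw":1},{"tx":0,"ty":0,"tz":-0.03,"ax":0,"ay":0,"az":0,"jaw":1},{"tx":0,"ty":0,"tz":-0.03,"ax":0,"ay":0,"az":0,"jaw":1},{"tx":0,"ty":0,"tz":-0.01,"ax":0,"ay":0,"az":0,"jaw":1}]' 60; echo
python3 -m handwheel '[{"tx":-0.025,"ty":-0.051,"tz":0,"ax":0,"ay":0,"az":0,"jaw":1},{"tx":-0.025,"ty":-0.051,"tz":0,"ax":0,"ay":0,"az":0,"jaw":1},{"tx":-0.025,"ty":-0.051,"tz":0,"ax":0,"ay":0,"az":0,"jaw":1},{"tx":-0.025,"ty":-0.051,"tz":0,"ax":0,"ay":0,"az":0,"jaw":1},{"tx":-0.025,"ty":-0.051,"tz":0,"ax":0,"ay":0,"az":0,"jaw":1},{"tx":-0.025,"ty":-0.051,"tz":0,"ax":0,"ay":0,"az":0,"jaw":1},{"tx":-0.025,"ty":-0.051,"tz":0,"ax":0,"ay":0,"az":0,"jaw":1},{"tx":-0.025,"ty":-0.051,"tz":0,"ax":0,"ay":0,"az":0,"jaw":1},{"tx":0,"ty":0,"tz":0,"ax":0,"ay":0,"az":0,"jaw":1},{"tx":0,"ty":0,"tz":0,"ax":0,"ay":0,"az":0,"jaw":1}]' 60; echo
python3 -m handwheel '[{"tx":0,"ty":0,"tz":0,"ax":0,"ay":0,"az":-9.8,"jaw":1},{"tx":0,"ty":0,"tz":0,"ax":0,"ay":0,"az":-9.8,"jaw":1},{"tx":0,"ty":0,"tz":0,"ax":0,"ay":0,"az":-9.8,"jaw":1},{"tx":0,"ty":0,"tz":0,"ax":0,"ay":0,"az":-9.8,"jaw":1},{"tx":0,"ty":0,"tz":0,"ax":0,"ay":0,"az":-9.8,"jaw":1},{"tx":0,"ty":0,"tz":0,"ax":0,"ay":0,"az":-9.8,"jaw":1},{"tx":0,"ty":0,"tz":0,"ax":0,"ay":0,"az":-9.8,"jaw":1},{"tx":0,"ty":0,"tz":0,"ax":0,"ay":0,"az":-9.8,"jaw":1},{"tx":0,"ty":0,"tz":0,"ax":0,"ay":0,"az":-9.8,"jaw":1},{"tx":0,"ty":0,"tz":0,"ax":0,"ay":0,"az":0,"jaw":1}]' 60
python3 - <<'E'
from h import *
im,K,E=cam('wrist');np.savez('w3.npz',im=im,K=K,E=E);im2,K2,E2=cam('scene');np.savez('scene6.npz',im=im2,K=K2,E=E2)
a=cv2.resize(im2,(480,360)); b=cv2.resize(im2[330:440,70:190],(320,290))
cv=np.zeros((600,800,3),np.uint8);cv[:300,:400]=cv2.resize(im,(400,300));cv[:300,400:]=cv2.resize(im2[320:440,60:220],(400,300));cv[300:,:400]=cv2.resize(im2[190:340,290:490],(400,300));save('m1.png',cv)
E
```

```text
time: 33.0
ee_pos: [0.5366, -0.4038, 0.262]
tcp_rot: [179.9, -0.2, -14.9]
wrist_force: [-0.8, -0.1, -1.1]
opening: 0.0853
grasp_force: 0.0

time: 34.25
ee_pos: [0.4251, -0.0454, 0.2625]
tcp_rot: [-176.3, 0.1, -8.5]
wrist_force: [-0.6, -0.6, -0.3]
opening: 0.0856
grasp_force: 0.0

time: 35.5
ee_pos: [0.4253, -0.0458, 0.2622]
tcp_rot: [-179.8, -3.7, 79.5]
wrist_force: [0.7, -0.2, 0.0]
opening: 0.0855
grasp_force: 0.0
```

View pics/m1.png

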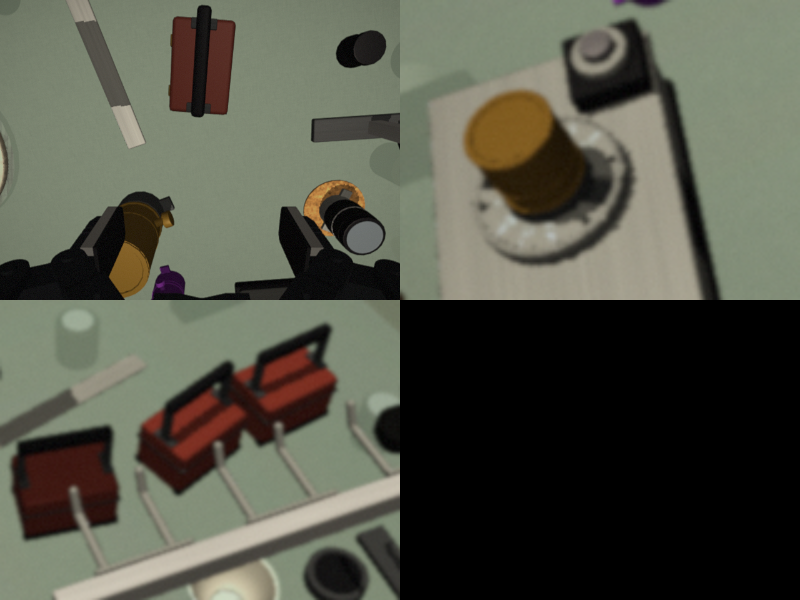

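The picture shows the brass lens standing in the ring and the cases still where they were. Case A's handle bar runs from about (326,13) to (318,184) in the full wrist image. The tool has a small tilt to remove.

```bash
cat >> h.py <<'E'
def go(x,y,z,yaw):
    T=T_tool(); G=R.from_euler('xyz',[180,0,yaw],degrees=True)
    rv=(R.from_matrix(T[:3,:3]).inv()*G).as_rotvec(degrees=True)
    d=np.array([x,y,z])-T[:3,3]
    print('turn first',rv.round(2),'then shift',G.inv().apply(d).round(4),'| now',T[:3,3].round(4),obs()['tcp_rot'].round(1),'F',obs()['wrist_force'].round(1))
E
python3 - <<'E'
from h import *
d=np.load('w3.npz');K,E=d['K'],d['E']
a,b=onz(K,E,327,12,.131),onz(K,E,318,183,.131);print(a,b,np.linalg.norm(a-b),'mid',(a+b)/2,'yaw',np.degrees(np.arctan2(*(a-b)[1::-1]))-90)
go(.4464,.0425,.2,73)
E
```

```text
[0.4525443  0.09281489 0.131     ] [ 0.42927491 -0.00357964  0.131     ] 0.09916335281528456 mid [0.4409096  0.04461763 0.131     ] yaw -13.571416000651254
turn first [-0.44 -3.72  6.41] then shift [ 0.0904 -0.0054  0.0624] | now [ 0.4251 -0.0456  0.2624] [-179.8   -3.7   79.4] F [ 0.   0.  -0.7]
```

```bash
python3 -m handwheel '[{"tx":0,"ty":0,"tz":0,"ax":-0.4,"ay":-3.7,"az":4.5,"jaw":1},{"tx":0.0227,"ty":-0.0013,"tz":0,"ax":0,"ay":0,"az":0,"jaw":1},{"tx":0.0227,"ty":-0.0013,"tz":0,"ax":0,"ay":0,"az":0,"jaw":1},{"tx":0.0227,"ty":-0.0013,"tz":0,"ax":0,"ay":0,"az":0,"jaw":1},{"tx":0.0227,"ty":-0.0014,"tz":0,"ax":0,"ay":0,"az":0,"jaw":1},{"tx":0,"ty":0,"tz":0.02,"ax":0,"ay":0,"az":0,"jaw":1},{"tx":0,"ty":0,"tz":0.02,"ax":0,"ay":0,"az":0,"jaw":1},{"tx":0,"ty":0,"tz":0.02,"ax":0,"ay":0,"az":0,"jaw":1},{"tx":0,"ty":0,"tz":0,"ax":0,"ay":0,"az":0,"jaw":1},{"tx":0,"ty":0,"tz":0,"ax":0,"ay":0,"az":0,"jaw":1}]' 60; python3 -c "
from h import *
go(.4435,.0435,.104,75)"
python3 -m handwheel '[{"tx":0,"ty":0,"tz":0.03,"ax":0,"ay":0,"az":0,"jaw":1},{"tx":0,"ty":0,"tz":0.03,"ax":0,"ay":0,"az":0,"jaw":1},{"tx":0,"ty":0,"tz":0.025,"ax":0,"ay":0,"az":0,"jaw":1},{"tx":0,"ty":0,"tz":0.013,"ax":0,"ay":0,"az":0,"jaw":1},{"tx":0,"ty":0,"tz":0,"ax":0,"ay":0,"az":0,"jaw":0},{"tx":0,"ty":0,"tz":0,"ax":0,"ay":0,"az":0,"jaw":-1},{"tx":0,"ty":0,"tz":0,"ax":0,"ay":0,"az":0,"jaw":-1},{"tx":0,"ty":0,"tz":0,"ax":0,"ay":0,"az":0,"jaw":-1},{"tx":0,"ty":0,"tz":0,"ax":0,"ay":0,"az":0,"jaw":-1},{"tx":0,"ty":0,"tz":0,"ax":0,"ay":0,"az":0,"jaw":-1}]' 60;python3 -c "
from h import *
go(.4435,.0435,.104,75)"
```

```text
time: 36.85
ee_pos: [0.4433, 0.0439, 0.2035]
tcp_rot: [179.9, -0.0, 75.1]
wrist_force: [-0.4, -0.2, -0.1]
opening: 0.0852
grasp_force: 0.0
turn first [ 0.11 -0.05  0.09] then shift [-0.0003  0.0003  0.0995] | now [0.4433 0.0439 0.2035] [179.9  -0.   75.1] F [-0.4 -0.2 -0.1]
time: 38.1
ee_pos: [0.4432, 0.0441, 0.1051]
tcp_rot: [179.9, -0.1, 75.2]
wrist_force: [-1.8, 0.4, 4.0]
opening: 0.0128
grasp_force: 59.7
turn first [ 0.09 -0.05  0.18] then shift [-0.0005  0.0004  0.0011] | now [0.4432 0.0441 0.1051] [ 1.799e+02 -1.000e-01  7.520e+01] F [-1.8  0.4  4. ]
```

```bash
python3 -m handwheel '[{"tx":0,"ty":0,"tz":-0.01,"ax":0,"ay":0,"az":0,"jaw":-1},{"tx":0,"ty":0,"tz":-0.02,"ax":0,"ay":0,"az":0,"jaw":-1},{"tx":0,"ty":0,"tz":-0.03,"ax":0,"ay":0,"az":0,"jaw":-1},{"tx":0,"ty":0,"tz":-0.03,"ax":0,"ay":0,"az":0,"jaw":-1},{"tx":0,"ty":0,"tz":-0.03,"ax":0,"ay":0,"az":0,"jaw":-1},{"tx":0,"ty":0,"tz":-0.03,"ax":0,"ay":0,"az":0,"jaw":-1},{"tx":0,"ty":0,"tz":-0.017,"ax":0,"ay":0,"az":0,"jaw":-1},{"tx":0,"ty":0,"tz":0,"ax":0,"ay":0,"az":-4.1,"jaw":-1},{"tx":0,"ty":0,"tz":0,"ax":0,"ay":0,"az":-4.2,"jaw":-1},{"tx":0,"ty":0,"tz":0,"ax":0,"ay":0,"az":0,"jaw":-1}]' 60; echo
python3 -m handwheel '[{"tx":-0.0047,"ty":0.02,"tz":0,"ax":0,"ay":0,"az":0,"jaw":-1},{"tx":-0.0047,"ty":0.02,"tz":0,"ax":0,"ay":0,"az":0,"jaw":-1},{"tx":-0.0047,"ty":0.02,"tz":0,"ax":0,"ay":0,"az":0,"jaw":-1},{"tx":-0.0047,"ty":0.02,"tz":0,"ax":0,"ay":0,"az":0,"jaw":-1},{"tx":-0.0047,"ty":0.02,"tz":0,"ax":0,"ay":0,"az":0,"jaw":-1},{"tx":-0.0047,"ty":0.02,"tz":0,"ax":0,"ay":0,"az":0,"jaw":-1},{"tx":0,"ty":0,"tz":0,"ax":0,"ay":0,"az":0,"jaw":-1},{"tx":0,"ty":0,"tz":0,"ax":0,"ay":0,"az":0,"jaw":-1},{"tx":0,"ty":0,"tz":0,"ax":0,"ay":0,"az":0,"jaw":-1},{"tx":0,"ty":0,"tz":0,"ax":0,"ay":0,"az":0,"jaw":-1}]' 60
python3 - <<'E'
from h import *
go(.634,-.006,.271,83.5)
im,K,E=cam('scene');b=cv2.resize(im[180:380,280:500],None,fx=2.7,fy=2.7);save('s7.png',b)
E
```

```text
time: 39.35
ee_pos: [0.4429, 0.0439, 0.2718]
tcp_rot: [179.9, -0.0, 83.5]
wrist_force: [-0.2, -0.7, -3.0]
opening: 0.0127
grasp_force: 58.7

time: 40.6
ee_pos: [0.5586, 0.0025, 0.2723]
tcp_rot: [179.9, -0.0, 83.5]
wrist_force: [0.3, -0.1, -4.2]
opening: 0.013
grasp_force: 59.0
turn first [ 0.1  -0.03 -0.02] then shift [0.0001 0.0758 0.0013] | now [0.5586 0.0025 0.2723] [179.9  -0.   83.5] F [ 0.3 -0.1 -4.2]
```

View pics/s7.png

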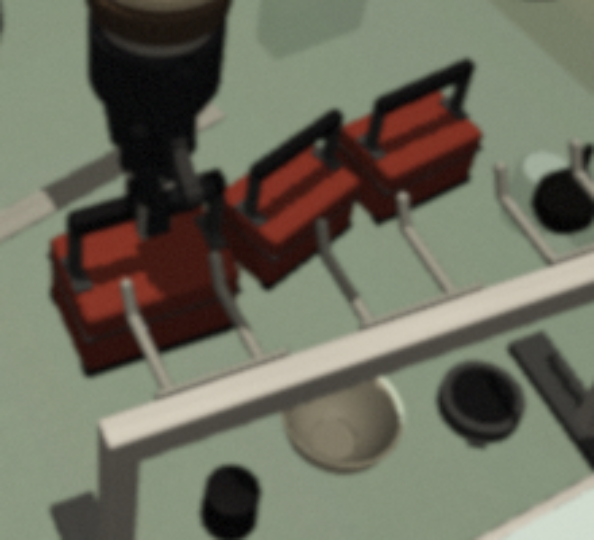

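The picture shows case A held level, its bar (75..218) aligned with the right hook's prong tips (127,287) and (215,258). I'll slide it in and lower.

```bash
python3 -m handwheel '[{"tx":0,"ty":0.0126,"tz":0,"ax":0,"ay":0,"az":0,"jaw":-1},{"tx":0,"ty":0.0126,"tz":0,"ax":0,"ay":0,"az":0,"jaw":-1},{"tx":0,"ty":0.0126,"tz":0,"ax":0,"ay":0,"az":0,"jaw":-1},{"tx":0,"ty":0.0126,"tz":0,"ax":0,"ay":0,"az":0,"jaw":-1},{"tx":0,"ty":0.0126,"tz":0,"ax":0,"ay":0,"az":0,"jaw":-1},{"tx":0,"ty":0.0126,"tz":0,"ax":0,"ay":0,"az":0,"jaw":-1},{"tx":0,"ty":0,"tz":0,"ax":0,"ay":0,"az":0,"jaw":-1},{"tx":0,"ty":0,"tz":0,"ax":0,"ay":0,"az":0,"jaw":-1},{"tx":0,"ty":0,"tz":0,"ax":0,"ay":0,"az":0,"jaw":-1},{"tx":0,"ty":0,"tz":0,"ax":0,"ay":0,"az":0,"jaw":-1}]' 60; echo
python3 -m handwheel '[{"tx":0,"ty":0,"tz":0.006,"ax":0,"ay":0,"az":0,"jaw":-1},{"tx":0,"ty":0,"tz":0.006,"ax":0,"ay":0,"az":0,"jaw":-1},{"tx":0,"ty":0,"tz":0.006,"ax":0,"ay":0,"az":0,"jaw":-1},{"tx":0,"ty":0,"tz":0.005,"ax":0,"ay":0,"az":0,"jaw":-1},{"tx":0,"ty":0,"tz":0.003,"ax":0,"ay":0,"az":0,"jaw":-1},{"tx":0,"ty":0,"tz":0.002,"ax":0,"ay":0,"az":0,"jaw":-1},{"tx":0,"ty":0,"tz":0,"ax":0,"ay":0,"az":0,"jaw":-1},{"tx":0,"ty":0,"tz":0,"ax":0,"ay":0,"az":0,"jaw":-1},{"tx":0,"ty":0,"tz":0,"ax":0,"ay":0,"az":0,"jaw":-1},{"tx":0,"ty":0,"tz":0,"ax":0,"ay":0,"az":0,"jaw":-1}]' 60
```

```text
time: 41.9
ee_pos: [0.6339, -0.0062, 0.2723]
tcp_rot: [179.9, -0.0, 83.5]
wrist_force: [0.8, -0.9, -3.3]
opening: 0.0129
grasp_force: 59.1

time: 43.15
ee_pos: [0.6341, -0.0063, 0.2441]
tcp_rot: [179.9, -0.0, 83.5]
wrist_force: [0.3, 0.1, -4.8]
opening: 0.0128
grasp_force: 59.2
```

```bash
python3 -m handwheel '[{"tx":0,"ty":0,"tz":0.001,"ax":0,"ay":0,"az":0,"jaw":-1},{"tx":0,"ty":0,"tz":0.001,"ax":0,"ay":0,"az":0,"jaw":-1},{"tx":0,"ty":0,"tz":0,"ax":0,"ay":0,"az":0,"jaw":-1},{"tx":0,"ty":0,"tz":0,"ax":0,"ay":0,"az":0,"jaw":-0.15},{"tx":0,"ty":0,"tz":0,"ax":0,"ay":0,"az":0,"jaw":-0.15},{"tx":0,"ty":0,"tz":0,"ax":0,"ay":0,"az":0,"jaw":-0.15},{"tx":0,"ty":0,"tz":-0.01,"ax":0,"ay":0,"az":0,"jaw":-0.15},{"tx":0,"ty":0,"tz":-0.02,"ax":0,"ay":0,"az":0,"jaw":-0.15},{"tx":0,"ty":0,"tz":-0.03,"ax":0,"ay":0,"az":0,"jaw":-0.15},{"tx":0,"ty":0,"tz":-0.02,"ax":0,"ay":0,"az":0,"jaw":-0.15}]' 60; echo
python3 -m handwheel '[{"tx":0,"ty":-0.025,"tz":0,"ax":0,"ay":0,"az":0,"jaw":1},{"tx":0.01,"ty":-0.025,"tz":0,"ax":0,"ay":0,"az":0,"jaw":1},{"tx":0.02,"ty":-0.025,"tz":0,"ax":0,"ay":0,"az":0,"jaw":1},{"tx":0.03,"ty":-0.025,"tz":0,"ax":0,"ay":0,"az":0,"jaw":1},{"tx":0.03,"ty":-0.025,"tz":0,"ax":0,"ay":0,"az":0,"jaw":1},{"tx":0.03,"ty":-0.025,"tz":0,"ax":0,"ay":0,"az":0,"jaw":1},{"tx":0.03,"ty":-0.02,"tz":0,"ax":0,"ay":0,"az":0,"jaw":1},{"tx":0,"ty":0,"tz":0,"ax":0,"ay":0,"az":-7,"jaw":1},{"tx":0,"ty":0,"tz":0,"ax":0,"ay":0,"az":-7,"jaw":1},{"tx":0,"ty":0,"tz":0,"ax":0,"ay":0,"az":0,"jaw":1}]' 60
python3 - <<'E'
from h import *
go(.4513,.209,.2,103.8)
im,K,E=cam('wrist');np.savez('w4.npz',im=im,K=K,E=E);im2,K2,E2=cam('scene');np.savez('scene7.npz',im=im2,K=K2,E=E2)
cv=np.zeros((600,800,3),np.uint8);cv[:300,:400]=cv2.resize(im,(400,300));cv[:300,400:]=cv2.resize(im2[200:350,290:490],(400,300));cv[300:]=0
cv[300:,:400]=cv2.resize(im2[320:440,60:220],(400,300));save('m2.png',cv[:300])
a,b=[proj(K,E,p) for p in ((.4513-.01,.209+.05,.131),(.4513+.01,.209-.05,.131))];print(a,b)
E
```

```text
time: 44.4
ee_pos: [0.634, -0.0063, 0.3242]
tcp_rot: [179.8, -0.0, 83.5]
wrist_force: [1.3, -1.0, 0.2]
opening: 0.0362
grasp_force: 0.0

time: 45.65
ee_pos: [0.4821, 0.1622, 0.3226]
tcp_rot: [179.9, -0.0, 97.4]
wrist_force: [-0.2, 0.3, -0.7]
opening: 0.0855
grasp_force: 0.0
turn first [ 0.12 -0.01 -6.35] then shift [ 0.0528 -0.0188  0.1226] | now [0.4821 0.1622 0.3226] [179.9  -0.   97.4] F [-0.2  0.3 -0.7]
[283.24312358  75.30314967] [295.49827853 213.35040658]
```

View pics/m2.png

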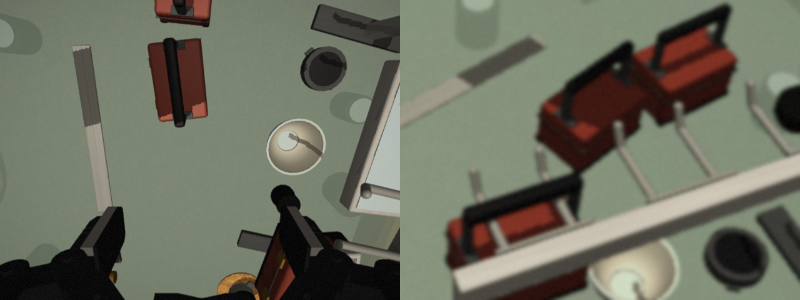

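The picture shows case A hanging on the right hook (500,210 in the right panel), clear of everything. Case B's bar runs from (275,61) to (288,200) in full wrist pixels. That was the 14th view, so from here I measure by masks and numbers only.

```bash
cat >> h.py <<'E'
def bar(f,p0,p1,z=.131,w=14):
    """dark bar between pixel guesses: fit line to dark pixels in a band"""
    d=np.load(f) if isinstance(f,str) else f; im,K,E=d['im'],d['K'],d['E']
    p0,p1=np.array(p0,float),np.array(p1,float); L=np.linalg.norm(p1-p0); u=(p1-p0)/L; n=np.array([-u[1],u[0]])
    m=np.zeros(im.shape[:2],np.uint8); q=[p0-u*10-n*w,p1+u*10-n*w,p1+u*10+n*w,p0-u*10+n*w]
    cv2.fillPoly(m,[np.array(q,np.int32)],1); m&=(im.max(2)<45).astype(np.uint8)
    nn,lab,st,_=cv2.connectedComponentsWithStats(m); k=1+np.argmax(st[1:,4]); ys,xs=np.where(lab==k)
    (c,s,a)=cv2.minAreaRect(np.stack([xs,ys],1).astype(np.float32)); b=cv2.boxPoints((c,s,a))
    e=[(b[i]+b[(i+1)%4])/2 for i in range(4)]; e0,e1=(e[0],e[2]) if np.linalg.norm(e[0]-e[2])>np.linalg.norm(e[1]-e[3]) else (e[1],e[3])
    A,B=onz(K,E,*e0,z),onz(K,E,*e1,z); B,A=(A,B) if A[1]<B[1] else (B,A)
    print('px',e0.round(),e1.round(),'w',round(min(s),1),'len',np.linalg.norm(A-B).round(4),'mid',((A+B)/2).round(4),'yaw',(np.degrees(np.arctan2(*(B-A)[1::-1]))-90).round(1) if B[1]>A[1] else (np.degrees(np.arctan2(*(A-B)[1::-1]))-90).round(1))
E
python3 - <<'E'
from h import *
bar('w4.npz',(275,61),(288,200)); bar('scene7.npz',(373,247),(405,224),w=7); bar('scene0.npz',(373,247),(405,224),w=7); bar('scene0.npz',(420,220),(454,206),w=7); bar('scene7.npz',(420,220),(454,206),w=7)
bar('w3.npz',(327,12),(318,183))
E
```

```text
px [275.  60.] [288. 203.] w 29.1 len 0.1034 mid [0.4443 0.2174 0.131 ] yaw 11.1
px [407. 224.] [367. 253.] w 10.8 len 0.1293 mid [0.4553 0.2005 0.131 ] yaw 13.7
px [407. 224.] [367. 253.] w 10.8 len 0.1293 mid [0.4553 0.2005 0.131 ] yaw 13.7
px [455. 207.] [415. 224.] w 10.6 len 0.1176 mid [0.4467 0.3403 0.131 ] yaw 1.3
px [455. 207.] [414. 225.] w 10.6 len 0.1219 mid [0.4473 0.3384 0.131 ] yaw 2.1
px [327.   9.] [317. 186.] w 28.8 len 0.103 mid [0.4405 0.0445 0.131 ] yaw -13.6
```

```bash
python3 -m handwheel '[{"tx":0,"ty":0,"tz":0,"ax":0,"ay":0,"az":-5.1,"jaw":1},{"tx":0.019,"ty":-0.0075,"tz":0,"ax":0,"ay":0,"az":0,"jaw":1},{"tx":0.019,"ty":-0.0075,"tz":0,"ax":0,"ay":0,"az":0,"jaw":1},{"tx":0.019,"ty":-0.0073,"tz":0,"ax":0,"ay":0,"az":0,"jaw":1},{"tx":0,"ty":0,"tz":0.03,"ax":0,"ay":0,"az":0,"jaw":1},{"tx":0,"ty":0,"tz":0.03,"ax":0,"ay":0,"az":0,"jaw":1},{"tx":0,"ty":0,"tz":0.03,"ax":0,"ay":0,"az":0,"jaw":1},{"tx":0,"ty":0,"tz":0.03,"ax":0,"ay":0,"az":0,"jaw":1},{"tx":0,"ty":0,"tz":0.02,"ax":0,"ay":0,"az":0,"jaw":1},{"tx":0,"ty":0,"tz":0,"ax":0,"ay":0,"az":0,"jaw":1}]' 60; python3 -c "
from h import *
go(.448,.213,.104,102.5)"
python3 -m handwheel '[{"tx":0,"ty":0,"tz":0.03,"ax":0,"ay":0,"az":0,"jaw":1},{"tx":0,"ty":0,"tz":0.025,"ax":0,"ay":0,"az":0,"jaw":1},{"tx":0,"ty":0,"tz":0.015,"ax":0,"ay":0,"az":0,"jaw":1},{"tx":0,"ty":0,"tz":0.008,"ax":0,"ay":0,"az":0,"jaw":1},{"tx":0,"ty":0,"tz":0,"ax":0,"ay":0,"az":0,"jaw":0},{"tx":0,"ty":0,"tz":0,"ax":0,"ay":0,"az":0,"jaw":-1},{"tx":0,"ty":0,"tz":0,"ax":0,"ay":0,"az":0,"jaw":-1},{"tx":0,"ty":0,"tz":0,"ax":0,"ay":0,"az":0,"jaw":-1},{"tx":0,"ty":0,"tz":0,"ax":0,"ay":0,"az":0,"jaw":-1},{"tx":0,"ty":0,"tz":0,"ax":0,"ay":0,"az":0,"jaw":-1}]' 60;python3 -c "
from h import *
go(.448,.213,.104,102.5)"
```

```text
time: 47.0
ee_pos: [0.4476, 0.2124, 0.1808]
tcp_rot: [-179.9, 0.0, 102.5]
wrist_force: [0.6, 0.6, 0.7]
opening: 0.0853
grasp_force: 0.0
turn first [-0.05  0.03 -0.04] then shift [0.0005 0.0005 0.0768] | now [0.4476 0.2124 0.1808] [-179.9    0.   102.5] F [0.6 0.6 0.7]
time: 48.25
ee_pos: [0.4482, 0.2128, 0.1038]
tcp_rot: [179.9, 0.0, 102.6]
wrist_force: [0.4, 0.3, -0.7]
opening: 0.0128
grasp_force: 59.6
turn first [0.07 0.01 0.08] then shift [ 0.0002 -0.0001 -0.0002] | now [0.4482 0.2128 0.1038] [179.9   0.  102.6] F [ 0.4  0.3 -0.7]
```

```bash
python3 -m handwheel '[{"tx":0,"ty":0,"tz":-0.01,"ax":0,"ay":0,"az":0,"jaw":-1},{"tx":0,"ty":0,"tz":-0.02,"ax":0,"ay":0,"az":0,"jaw":-1},{"tx":0,"ty":0,"tz":-0.03,"ax":0,"ay":0,"az":0,"jaw":-1},{"tx":0,"ty":0,"tz":-0.03,"ax":0,"ay":0,"az":0,"jaw":-1},{"tx":0,"ty":0,"tz":-0.03,"ax":0,"ay":0,"az":0,"jaw":-1},{"tx":0,"ty":0,"tz":-0.03,"ax":0,"ay":0,"az":0,"jaw":-1},{"tx":0,"ty":0,"tz":-0.018,"ax":0,"ay":0,"az":0,"jaw":-1},{"tx":0,"ty":0,"tz":0,"ax":0,"ay":0,"az":6.4,"jaw":-1},{"tx":0,"ty":0,"tz":0,"ax":0,"ay":0,"az":6.4,"jaw":-1},{"tx":0,"ty":0,"tz":0,"ax":0,"ay":0,"az":6.3,"jaw":-1}]' 60; echo
python3 -m handwheel '[{"tx":0,"ty":0,"tz":0,"ax":0,"ay":0,"az":0,"jaw":-1},{"tx":-0.0088,"ty":0.019,"tz":0,"ax":0,"ay":0,"az":0,"jaw":-1},{"tx":-0.0088,"ty":0.019,"tz":0,"ax":0,"ay":0,"az":0,"jaw":-1},{"tx":-0.0088,"ty":0.019,"tz":0,"ax":0,"ay":0,"az":0,"jaw":-1},{"tx":-0.0088,"ty":0.019,"tz":0,"ax":0,"ay":0,"az":0,"jaw":-1},{"tx":-0.0088,"ty":0.019,"tz":0,"ax":0,"ay":0,"az":0,"jaw":-1},{"tx":-0.0088,"ty":0.019,"tz":0,"ax":0,"ay":0,"az":0,"jaw":-1},{"tx":-0.0088,"ty":0.019,"tz":0,"ax":0,"ay":0,"az":0,"jaw":-1},{"tx":0,"ty":0,"tz":0,"ax":0,"ay":0,"az":0,"jaw":-1},{"tx":0,"ty":0,"tz":0,"ax":0,"ay":0,"az":0,"jaw":-1}]' 60
python3 - <<'E'
from h import *
go(.648,.128,.271,83.5)
im,K,E=cam('scene'); np.savez('scene8.npz',im=im,K=K,E=E)
hx=np.array([.9936,-.1132]);hy=np.array([.1132,.9936]);o=obs()['ee_pos']
# red box extents vs expected box, in rack y: where red top sits (z=.234)
m=((im[...,0].astype(int)>70)&(im[...,0]>1.8*im[...,1])).astype(np.uint8)
ys,xs=np.where(m); P=np.array([onz(K,E,x,y,.236-.0) for x,y in zip(xs,ys)])[:,:2]-o[:2]
a=P@hx;b=P@hy;s=(abs(a)<.03)&(abs(b)<.09);print('red y-extent about TCP',np.percentile(b[s],[1,99]).round(4),s.sum())
E
```

```text
time: 49.5
ee_pos: [0.448, 0.2128, 0.2724]
tcp_rot: [179.9, -0.0, 83.3]
wrist_force: [-0.6, 0.1, -3.0]
opening: 0.013
grasp_force: 59.4

time: 50.75
ee_pos: [0.5733, 0.1364, 0.2718]
tcp_rot: [180.0, -0.0, 83.5]
wrist_force: [0.2, 0.6, -3.6]
opening: 0.0133
grasp_force: 59.4
turn first [ 0.04 -0.03 -0.04] then shift [0.0002 0.0752 0.0008] | now [0.5733 0.1364 0.2718] [180.   -0.   83.5] F [ 0.2  0.6 -3.6]
red y-extent about TCP [-0.0493  0.0886] 494
```

```bash
python3 -m handwheel '[{"tx":0,"ty":0.0125,"tz":0,"ax":0,"ay":0,"az":0,"jaw":-1},{"tx":0,"ty":0.0125,"tz":0,"ax":0,"ay":0,"az":0,"jaw":-1},{"tx":0,"ty":0.0125,"tz":0,"ax":0,"ay":0,"az":0,"jaw":-1},{"tx":0,"ty":0.0125,"tz":0,"ax":0,"ay":0,"az":0,"jaw":-1},{"tx":0,"ty":0.0125,"tz":0,"ax":0,"ay":0,"az":0,"jaw":-1},{"tx":0,"ty":0.0125,"tz":0,"ax":0,"ay":0,"az":0,"jaw":-1},{"tx":0,"ty":0,"tz":0,"ax":0,"ay":0,"az":0,"jaw":-1},{"tx":0,"ty":0,"tz":0,"ax":0,"ay":0,"az":0,"jaw":-1},{"tx":0,"ty":0,"tz":0,"ax":0,"ay":0,"az":0,"jaw":-1},{"tx":0,"ty":0,"tz":0,"ax":0,"ay":0,"az":0,"jaw":-1}]' 60; echo
python3 -m handwheel '[{"tx":0,"ty":0,"tz":0.006,"ax":0,"ay":0,"az":0,"jaw":-1},{"tx":0,"ty":0,"tz":0.006,"ax":0,"ay":0,"az":0,"jaw":-1},{"tx":0,"ty":0,"tz":0.006,"ax":0,"ay":0,"az":0,"jaw":-1},{"tx":0,"ty":0,"tz":0.005,"ax":0,"ay":0,"az":0,"jaw":-1},{"tx":0,"ty":0,"tz":0.003,"ax":0,"ay":0,"az":0,"jaw":-1},{"tx":0,"ty":0,"tz":0.002,"ax":0,"ay":0,"az":0,"jaw":-1},{"tx":0,"ty":0,"tz":0.002,"ax":0,"ay":0,"az":0,"jaw":-1},{"tx":0,"ty":0,"tz":0,"ax":0,"ay":0,"az":0,"jaw":-1},{"tx":0,"ty":0,"tz":0,"ax":0,"ay":0,"az":0,"jaw":-1},{"tx":0,"ty":0,"tz":0,"ax":0,"ay":0,"az":0,"jaw":-1}]' 60
```

```text
time: 52.05
ee_pos: [0.6474, 0.1281, 0.2724]
tcp_rot: [179.9, -0.0, 83.5]
wrist_force: [-0.8, 0.2, -3.2]
opening: 0.013
grasp_force: 59.4

time: 53.3
ee_pos: [0.6478, 0.1281, 0.2422]
tcp_rot: [179.9, -0.0, 83.5]
wrist_force: [0.0, 0.3, -2.5]
opening: 0.0132
grasp_force: 59.5
```

```bash
python3 -m handwheel '[{"tx":0,"ty":0,"tz":0.001,"ax":0,"ay":0,"az":0,"jaw":-1},{"tx":0,"ty":0,"tz":0,"ax":0,"ay":0,"az":0,"jaw":-1},{"tx":0,"ty":0,"tz":0,"ax":0,"ay":0,"az":0,"jaw":-0.15},{"tx":0,"ty":0,"tz":0,"ax":0,"ay":0,"az":0,"jaw":-0.15},{"tx":0,"ty":0,"tz":0,"ax":0,"ay":0,"az":0,"jaw":-0.15},{"tx":0,"ty":0,"tz":0,"ax":0,"ay":0,"az":0,"jaw":-0.15},{"tx":0,"ty":0,"tz":-0.01,"ax":0,"ay":0,"az":0,"jaw":-0.15},{"tx":0,"ty":0,"tz":-0.02,"ax":0,"ay":0,"az":0,"jaw":-0.15},{"tx":0,"ty":0,"tz":-0.03,"ax":0,"ay":0,"az":0,"jaw":-0.15},{"tx":0,"ty":0,"tz":-0.02,"ax":0,"ay":0,"az":0,"jaw":-0.15}]' 60; echo
python3 -m handwheel '[{"tx":0,"ty":-0.029,"tz":0,"ax":0,"ay":0,"az":0,"jaw":1},{"tx":0.02,"ty":-0.029,"tz":0,"ax":0,"ay":0,"az":0,"jaw":1},{"tx":0.02,"ty":-0.029,"tz":0,"ax":0,"ay":0,"az":0,"jaw":1},{"tx":0.02,"ty":-0.029,"tz":0,"ax":0,"ay":0,"az":0,"jaw":1},{"tx":0.02,"ty":-0.029,"tz":0,"ax":0,"ay":0,"az":0,"jaw":1},{"tx":0.02,"ty":-0.029,"tz":0,"ax":0,"ay":0,"az":0,"jaw":1},{"tx":0.02,"ty":-0.029,"tz":0,"ax":0,"ay":0,"az":0,"jaw":1},{"tx":0.02,"ty":-0.024,"tz":0,"ax":0,"ay":0,"az":0,"jaw":1},{"tx":0,"ty":0,"tz":0,"ax":0,"ay":0,"az":-7.5,"jaw":1},{"tx":0,"ty":0,"tz":0,"ax":0,"ay":0,"az":0,"jaw":1}]' 60
python3 - <<'E'
from h import *
im,K,E=cam('wrist');np.savez('w5.npz',im=im,K=K,E=E)
im2,K2,E2=cam('scene');np.savez('scene9.npz',im=im2,K=K2,E=E2)
a,b=[proj(K,E,p) for p in ((.444,.345+.05,.131),(.444,.345-.05,.131))];print(a,b)
bar('w5.npz',a,b,w=30); bar('scene9.npz',(420,220),(454,206),w=7)
for h,y in (((.634,-.006),0),((.648,.128),0)):
    A=np.array([*h,.27]); print('hung bar expected px',[proj(K2,E2,A+np.array([.1132*s,.9936*s,0])).round() for s in(-.05,.05)])
    bar('scene9.npz',*[proj(K2,E2,A+np.array([.1132*s,.9936*s,0])) for s in(-.05,.05)],z=.27,w=8)
go(.444,.345,.2,91)
E
```

```text
time: 54.55
ee_pos: [0.6476, 0.128, 0.3234]
tcp_rot: [179.8, -0.1, 83.5]
wrist_force: [0.5, -0.9, 0.5]
opening: 0.0364
grasp_force: 0.0

time: 55.8
ee_pos: [0.4378, 0.2931, 0.3217]
tcp_rot: [179.9, -0.0, 91.0]
wrist_force: [0.1, -0.5, -0.0]
opening: 0.0854
grasp_force: 0.0
[333.29933723  74.74167009] [330.03601403 211.00493564]
px [313. 118.] [311. 220.] w 24.2 len 0.0781 mid [0.4294 0.3262 0.131 ] yaw -0.9
px [438. 212.] [410. 224.] w 14.3 len 0.0798 mid [0.4419 0.3114 0.131 ] yaw 1.8
hung bar expected px [array([323., 306.]), array([379., 288.])]
px [380. 290.] [321. 310.] w 9.8 len 0.1055 mid [ 0.6388 -0.0104  0.27  ] yaw -6.5
hung bar expected px [array([398., 281.]), array([449., 265.])]
px [452. 266.] [395. 285.] w 10.5 len 0.1112 mid [0.6526 0.1251 0.27  ] yaw -7.1
turn first [ 0.1  -0.03 -0.19] then shift [0.0521 0.0068 0.1213] | now [0.4381 0.2928 0.3213] [179.9  -0.   90.8] F [-0.3 -0.3 -0.6]
```

Both hung bars read where they should, at rack yaw and rest height. Case C's bar is no longer where it was, so it has probably been knocked. I'll find it by its red mask.

Run:
```python
from h import *
for f in('w5.npz','scene9.npz'):
    d=np.load(f);im,K,E=d['im'].astype(int),d['K'],d['E']
    m=((im[...,0]>60)&(im[...,0]>2*im[...,1])&(im[...,0]>2*im[...,2])).astype(np.uint8)
    m=cv2.morphologyEx(m,cv2.MORPH_CLOSE,np.ones((35,35) if f[0]=='w' else (9,9)))
    n,lab,st,ce=cv2.connectedComponentsWithStats(m)
    for k in range(1,n):
        if st[k,4]<400: continue
        cnt=max(cv2.findContours((lab==k).astype(np.uint8),0,1)[0],key=len); r=cv2.minAreaRect(cnt)
        b=cv2.boxPoints(r); W=np.array([onz(K,E,*p,.07) for p in b])
        print(f,st[k],'centre@.07',W.mean(0).round(4),'sides',np.linalg.norm(W[1]-W[0]).round(3),np.linalg.norm(W[2]-W[1]).round(3),'ang',np.degrees(np.arctan2(*(W[1]-W[0])[1::-1])).round(1))
d=np.load('w5.npz')
for c in [(300,160),(315,150)]: pass
im=d['im'];dk=(im.max(2)<45).astype(np.uint8);dk[300:]=0
n,lab,st,ce=cv2.connectedComponentsWithStats(dk)
for k in range(1,n):
    if st[k,4]>300:
        cnt=max(cv2.findContours((lab==k).astype(np.uint8),0,1)[0],key=len);print('dark',st[k],cv2.minAreaRect(cnt))
```

```text
w5.npz [ 270  120   79  118 8535] centre@.07 [0.4263 0.3081 0.07  ] sides 0.068 0.106 ang 1.9
w5.npz [ 564  385   76   43 1940] centre@.07 [0.7497 0.0647 0.07  ] sides 0.053 0.084 ang 94.3
scene9.npz [ 291   49  140   66 1115] centre@.07 [-0.173   0.5502  0.07  ] sides 0.671 0.254 ang 106.2
scene9.npz [   0   59  218  140 5697] centre@.07 [-0.3112 -0.2212  0.07  ] sides 0.862 0.469 ang 118.3
scene9.npz [ 464   92  135  147 3178] centre@.07 [0.3236 0.768  0.07  ] sides 0.232 0.632 ang 119.4
scene9.npz [390 220  49  31 689] centre@.07 [0.4284 0.3047 0.07  ] sides 0.125 0.077 ang 93.4
scene9.npz [ 595  222   45   92 2860] centre@.07 [0.7353 0.6855 0.07  ] sides 0.281 0.104 ang 118.9
scene9.npz [386 276  55  28 756] centre@.07 [0.5686 0.2029 0.07  ] sides 0.124 0.055 ang 76.5
scene9.npz [315 301  56  28 670] centre@.07 [0.5518 0.0355 0.07  ] sides 0.12 0.05 ang 76.5
scene9.npz [  0 327  22  59 598] centre@.07 [ 0.3327 -0.5886  0.07  ] sides 0.04 0.138 ang 69.5
scene9.npz [ 514  395  126   85 3419] centre@.07 [0.951  0.2765 0.07  ] sides 0.232 0.157 ang 62.6
dark [ 409    0   68   48 2639] ((442.5, 23.5), (47.0, 67.0), 90.0)
dark [ 273  118   53  139 2656] ((299.0, 187.0), (138.0, 52.0), 90.0)
dark [540 141  53  17 373] ((565.7180786132812, 150.4449920654297), (52.56959915161133, 9.838844299316406), 11.040940284729004)
dark [499 186  44  54 359] ((515.252197265625, 206.49658203125), (24.27446937561035, 61.58732986450195), 32.399837493896484)
dark [ 512  196   56   47 1866] ((536.4199829101562, 218.44000244140625), (44.79999923706055, 52.20000457763672), 36.869895935058594)
```

```bash
python3 -m handwheel '[{"tx":0,"ty":0,"tz":0,"ax":0,"ay":0,"az":-1.6,"jaw":1},{"tx":0.0166,"ty":-0.0089,"tz":0,"ax":0,"ay":0,"az":0,"jaw":1},{"tx":0,"ty":0,"tz":0.03,"ax":0,"ay":0,"az":0,"jaw":1},{"tx":0,"ty":0,"tz":0.03,"ax":0,"ay":0,"az":0,"jaw":1},{"tx":0,"ty":0,"tz":0.03,"ax":0,"ay":0,"az":0,"jaw":1},{"tx":0,"ty":0,"tz":0.03,"ax":0,"ay":0,"az":0,"jaw":1},{"tx":0,"ty":0,"tz":0.02,"ax":0,"ay":0,"az":0,"jaw":1},{"tx":0,"ty":0,"tz":0,"ax":0,"ay":0,"az":0,"jaw":1},{"tx":0,"ty":0,"tz":0,"ax":0,"ay":0,"az":0,"jaw":1},{"tx":0,"ty":0,"tz":0,"ax":0,"ay":0,"az":0,"jaw":1}]' 60
python3 - <<'E'
from h import *
go(.4285,.309,.104,92.5)
im,K,E=cam('wrist');np.savez('w6.npz',im=im,K=K,E=E)
a,b=[proj(K,E,p) for p in ((.4285-.002,.309+.05,.131),(.4285+.002,.309-.05,.131))];print(a,b)
bar('w6.npz',a,b,w=30)
m=((im[...,0]>60)&(im[...,0]>2*im[...,1].astype(int))&(im[...,0]>2*im[...,2].astype(int)))
ys,xs=np.where(m);print('red px',xs.min(),xs.max(),ys.min(),ys.max(),m.sum(),[proj(K,E,(.4285+sx*.037,.309+sy*.055,.07)).round() for sx in(-1,1) for sy in(-1,1)])
E
```

```text
time: 57.15
ee_pos: [0.4288, 0.3095, 0.182]
tcp_rot: [179.8, -0.1, 92.6]
wrist_force: [-0.3, -0.8, -0.0]
opening: 0.0852
grasp_force: 0.0
turn first [ 0.15 -0.07  0.08] then shift [-0.0005 -0.0003  0.078 ] | now [0.4288 0.3095 0.182 ] [ 1.798e+02 -1.000e-01  9.260e+01] F [-0.3 -0.8 -0. ]
[322.52086146 179.82408597] [321.40852917 372.00729078]
px [318. 169.] [318. 374.] w 50.0 len 0.1061 mid [0.4265 0.3107 0.131 ] yaw 2.4
red px 259 378 157 322 10868 [array([262., 322.]), array([262., 151.]), array([374., 326.]), array([390., 157.])]
```

Matches well. I'll descend and grip.

```bash
python3 -m handwheel '[{"tx":0,"ty":0,"tz":0.03,"ax":0,"ay":0,"az":0,"jaw":1},{"tx":0,"ty":0,"tz":0.025,"ax":0,"ay":0,"az":0,"jaw":1},{"tx":0,"ty":0,"tz":0.015,"ax":0,"ay":0,"az":0,"jaw":1},{"tx":0,"ty":0,"tz":0.008,"ax":0,"ay":0,"az":0,"jaw":1},{"tx":0,"ty":0,"tz":0,"ax":0,"ay":0,"az":0,"jaw":0},{"tx":0,"ty":0,"tz":0,"ax":0,"ay":0,"az":0,"jaw":-1},{"tx":0,"ty":0,"tz":0,"ax":0,"ay":0,"az":0,"jaw":-1},{"tx":0,"ty":0,"tz":0,"ax":0,"ay":0,"az":0,"jaw":-1},{"tx":0,"ty":0,"tz":0,"ax":0,"ay":0,"az":0,"jaw":-1},{"tx":0,"ty":0,"tz":0,"ax":0,"ay":0,"az":0,"jaw":-1}]' 60; echo; python3 -m handwheel '[{"tx":0,"ty":0,"tz":-0.01,"ax":0,"ay":0,"az":0,"jaw":-1},{"tx":0,"ty":0,"tz":-0.02,"ax":0,"ay":0,"az":0,"jaw":-1},{"tx":0,"ty":0,"tz":-0.03,"ax":0,"ay":0,"az":0,"jaw":-1},{"tx":0,"ty":0,"tz":-0.03,"ax":0,"ay":0,"az":0,"jaw":-1},{"tx":0,"ty":0,"tz":-0.03,"ax":0,"ay":0,"az":0,"jaw":-1},{"tx":0,"ty":0,"tz":-0.03,"ax":0,"ay":0,"az":0,"jaw":-1},{"tx":0,"ty":0,"tz":-0.018,"ax":0,"ay":0,"az":0,"jaw":-1},{"tx":0,"ty":0,"tz":0,"ax":0,"ay":0,"az":4.5,"jaw":-1},{"tx":0,"ty":0,"tz":0,"ax":0,"ay":0,"az":4.5,"jaw":-1},{"tx":0,"ty":0,"tz":0,"ax":0,"ay":0,"az":0,"jaw":-1}]' 60;python3 -c "
from h import *
go(.664-.0745,.261+.0085,.271,83.5)"
```

```text
time: 58.45
ee_pos: [0.4286, 0.3092, 0.1031]
tcp_rot: [179.9, -0.0, 92.6]
wrist_force: [-1.7, -0.3, 1.9]
opening: 0.0134
grasp_force: 59.9

time: 59.7
ee_pos: [0.4284, 0.309, 0.2709]
tcp_rot: [179.9, -0.0, 83.6]
wrist_force: [-0.4, 0.7, -4.4]
opening: 0.0131
grasp_force: 59.0
turn first [ 0.06 -0.01  0.11] then shift [-2.100e-02  1.645e-01 -1.000e-04] | now [0.4284 0.309  0.2709] [179.9  -0.   83.6] F [-0.4  0.7 -4.4]
```

```bash
python3 -m handwheel '[{"tx":-0.003,"ty":0.0235,"tz":0,"ax":0,"ay":0,"az":0,"jaw":-1},{"tx":-0.003,"ty":0.0235,"tz":0,"ax":0,"ay":0,"az":0,"jaw":-1},{"tx":-0.003,"ty":0.0235,"tz":0,"ax":0,"ay":0,"az":0,"jaw":-1},{"tx":-0.003,"ty":0.0235,"tz":0,"ax":0,"ay":0,"az":0,"jaw":-1},{"tx":-0.003,"ty":0.0235,"tz":0,"ax":0,"ay":0,"az":0,"jaw":-1},{"tx":-0.003,"ty":0.0235,"tz":0,"ax":0,"ay":0,"az":0,"jaw":-1},{"tx":-0.003,"ty":0.0235,"tz":0,"ax":0,"ay":0,"az":0,"jaw":-1},{"tx":0,"ty":0,"tz":0,"ax":0,"ay":0,"az":0,"jaw":-1},{"tx":0,"ty":0,"tz":0,"ax":0,"ay":0,"az":0,"jaw":-1},{"tx":0,"ty":0,"tz":0,"ax":0,"ay":0,"az":0,"jaw":-1}]' 60; python3 -c "
from h import *
go(.664,.261,.271,83.5)"
python3 -m handwheel '[{"tx":0,"ty":0.0125,"tz":0,"ax":0,"ay":0,"az":0,"jaw":-1},{"tx":0,"ty":0.0125,"tz":0,"ax":0,"ay":0,"az":0,"jaw":-1},{"tx":0,"ty":0.0125,"tz":0,"ax":0,"ay":0,"az":0,"jaw":-1},{"tx":0,"ty":0.0125,"tz":0,"ax":0,"ay":0,"az":0,"jaw":-1},{"tx":0,"ty":0.0125,"tz":0,"ax":0,"ay":0,"az":0,"jaw":-1},{"tx":0,"ty":0.0125,"tz":0,"ax":0,"ay":0,"az":0,"jaw":-1},{"tx":0,"ty":0,"tz":0,"ax":0,"ay":0,"az":0,"jaw":-1},{"tx":0,"ty":0,"tz":0,"ax":0,"ay":0,"az":0,"jaw":-1},{"tx":0,"ty":0,"tz":0,"ax":0,"ay":0,"az":0,"jaw":-1},{"tx":0,"ty":0,"tz":0,"ax":0,"ay":0,"az":0,"jaw":-1}]' 60; python3 -c "
from h import *
go(.664,.261,.241,83.5)"
```

```text
time: 60.95
ee_pos: [0.589, 0.27, 0.2714]
tcp_rot: [179.9, -0.0, 83.6]
wrist_force: [-0.5, -0.0, -3.6]
opening: 0.0127
grasp_force: 59.2
turn first [ 0.08 -0.04  0.14] then shift [-0.0005  0.0756  0.0004] | now [0.589  0.27   0.2714] [179.9  -0.   83.6] F [-0.5 -0.  -3.6]
time: 62.2
ee_pos: [0.6637, 0.2616, 0.2716]
tcp_rot: [179.9, -0.0, 83.6]
wrist_force: [0.5, -0.8, -3.9]
opening: 0.0131
grasp_force: 59.2
turn first [ 0.09 -0.04  0.1 ] then shift [-0.0005  0.0004  0.0306] | now [0.6637 0.2616 0.2716] [179.9  -0.   83.6] F [ 0.5 -0.8 -3.9]
```

```bash
python3 -m handwheel '[{"tx":0,"ty":0,"tz":0.007,"ax":0,"ay":0,"az":0,"jaw":-1},{"tx":0,"ty":0,"tz":0.007,"ax":0,"ay":0,"az":0,"jaw":-1},{"tx":0,"ty":0,"tz":0.006,"ax":0,"ay":0,"az":0,"jaw":-1},{"tx":0,"ty":0,"tz":0.005,"ax":0,"ay":0,"az":0,"jaw":-1},{"tx":0,"ty":0,"tz":0.003,"ax":0,"ay":0,"az":0,"jaw":-1},{"tx":0,"ty":0,"tz":0.002,"ax":0,"ay":0,"az":0,"jaw":-1},{"tx":0,"ty":0,"tz":0.001,"ax":0,"ay":0,"az":0,"jaw":-1},{"tx":0,"ty":0,"tz":0,"ax":0,"ay":0,"az":0,"jaw":-1},{"tx":0,"ty":0,"tz":0,"ax":0,"ay":0,"az":0,"jaw":-1},{"tx":0,"ty":0,"tz":0,"ax":0,"ay":0,"az":0,"jaw":-1}]' 60; echo
python3 -m handwheel '[{"tx":0,"ty":0,"tz":0,"ax":0,"ay":0,"az":0,"jaw":-0.15},{"tx":0,"ty":0,"tz":0,"ax":0,"ay":0,"az":0,"jaw":-0.15},{"tx":0,"ty":0,"tz":0,"ax":0,"ay":0,"az":0,"jaw":-0.15},{"tx":0,"ty":0,"tz":0,"ax":0,"ay":0,"az":0,"jaw":-0.15},{"tx":0,"ty":0,"tz":-0.01,"ax":0,"ay":0,"az":0,"jaw":-0.15},{"tx":0,"ty":0,"tz":-0.02,"ax":0,"ay":0,"az":0,"jaw":-0.15},{"tx":0,"ty":0,"tz":-0.02,"ax":0,"ay":0,"az":0,"jaw":-0.15},{"tx":0,"ty":0,"tz":-0.015,"ax":0,"ay":0,"az":0,"jaw":-0.15},{"tx":0,"ty":0,"tz":0,"ax":0,"ay":0,"az":0,"jaw":-0.15},{"tx":0,"ty":0,"tz":0,"ax":0,"ay":0,"az":0,"jaw":-0.15}]' 60
python3 -c "
from h import *
go(.45,.0,.28,83.5)"
```

```text
time: 63.45
ee_pos: [0.6641, 0.2614, 0.2417]
tcp_rot: [179.8, -0.1, 83.6]
wrist_force: [-2.9, -1.7, 6.4]
opening: 0.013
grasp_force: 60.6

time: 64.7
ee_pos: [0.6641, 0.2615, 0.3046]
tcp_rot: [179.9, -0.0, 83.6]
wrist_force: [0.0, -0.6, -0.6]
opening: 0.0358
grasp_force: 0.0
turn first [ 0.05 -0.02  0.08] then shift [-0.284  -0.1831  0.0246] | now [0.6641 0.2615 0.3046] [179.9  -0.   83.6] F [ 0.  -0.6 -0.6]
```

```bash
python3 -m handwheel '[{"tx":0,"ty":-0.03,"tz":0,"ax":0,"ay":0,"az":0,"jaw":-1},{"tx":0,"ty":-0.03,"tz":0,"ax":0,"ay":0,"az":0,"jaw":-1},{"tx":0,"ty":-0.03,"tz":0,"ax":0,"ay":0,"az":0,"jaw":-1},{"tx":-0.03,"ty":-0.02,"tz":0,"ax":0,"ay":0,"az":0,"jaw":-1},{"tx":-0.03,"ty":-0.02,"tz":0,"ax":0,"ay":0,"az":0,"jaw":-1},{"tx":-0.03,"ty":-0.02,"tz":0,"ax":0,"ay":0,"az":0,"jaw":-1},{"tx":-0.03,"ty":-0.02,"tz":0,"ax":0,"ay":0,"az":0,"jaw":-1},{"tx":-0.03,"ty":0,"tz":0,"ax":0,"ay":0,"az":0,"jaw":-1},{"tx":-0.03,"ty":0,"tz":0,"ax":0,"ay":0,"az":0,"jaw":-1},{"tx":0,"ty":0,"tz":0,"ax":0,"ay":0,"az":0,"jaw":-1}]' 60
python3 - <<'E'
from h import *
im,K,E=cam('scene');np.savez('sceneA.npz',im=im,K=K,E=E)
for h in ((.634,-.006),(.648,.128),(.664,.261)):
    A=np.array([*h,.27]); bar('sceneA.npz',*[proj(K,E,A+np.array([.1132*s,.9936*s,0])) for s in(-.05,.05)],z=.27,w=8)
# lens: brass mask near throat -> top; compare with scene6 (after release)
for f in('scene6.npz','sceneA.npz'):
    I=np.load(f)['im'].astype(int); s=I[330:420,70:160]; m=(s[...,0]>70)&(s[...,2]<.45*s[...,0]); ys,xs=np.where(m); print(f,'brass',m.sum(),xs.mean().round(1)+70,ys.mean().round(1)+330)
    s=I[360:450,200:300]; m=(s[...,0]>120)&(s[...,2]<.6*s[...,0]); ys,xs=np.where(m); print('cork',m.sum(),xs.mean()+200,ys.mean()+360)
go(.4645,-.3465,.2,83.5)
E
```

```text
time: 65.95
ee_pos: [0.4743, 0.1002, 0.3046]
tcp_rot: [179.9, -0.0, 83.5]
wrist_force: [0.8, 0.7, 0.0]
opening: -0.0001
grasp_force: 0.0
px [380. 290.] [321. 310.] w 9.8 len 0.1055 mid [ 0.6389 -0.0104  0.27  ] yaw -6.4
px [453. 267.] [395. 285.] w 10.2 len 0.1112 mid [0.6529 0.125  0.27  ] yaw -7.1
px [512. 244.] [456. 262.] w 16.4 len 0.1178 mid [0.6617 0.2508 0.27  ] yaw -5.9
scene6.npz brass 839 103.2 372.5
cork 766 247.84725848563968 415.65013054830285
sceneA.npz brass 842 103.1 372.5
cork 771 248.0064850843061 415.5603112840467
turn first [ 0.06 -0.04 -0.01] then shift [-0.4458  0.0406  0.1045] | now [0.4746 0.101  0.3045] [179.9  -0.   83.5] F [-0.2 -0.3  0. ]
```

```bash
python3 -m handwheel '[{"tx":-0.035,"ty":0.0033,"tz":0,"ax":0,"ay":0,"az":0,"jaw":-1},{"tx":-0.035,"ty":0.0033,"tz":0,"ax":0,"ay":0,"az":0,"jaw":-1},{"tx":-0.035,"ty":0.0033,"tz":0,"ax":0,"ay":0,"az":0,"jaw":-1},{"tx":-0.035,"ty":0.0033,"tz":0,"ax":0,"ay":0,"az":0,"jaw":-1},{"tx":-0.035,"ty":0.0033,"tz":0,"ax":0,"ay":0,"az":0,"jaw":-1},{"tx":-0.035,"ty":0.0033,"tz":0,"ax":0,"ay":0,"az":0,"jaw":-1},{"tx":-0.035,"ty":0.0033,"tz":0,"ax":0,"ay":0,"az":0,"jaw":-1},{"tx":-0.035,"ty":0.0033,"tz":0,"ax":0,"ay":0,"az":0,"jaw":-1},{"tx":-0.035,"ty":0.0033,"tz":0,"ax":0,"ay":0,"az":0,"jaw":-1},{"tx":-0.035,"ty":0.0033,"tz":0,"ax":0,"ay":0,"az":0,"jaw":-1}]' 60; echo
python3 -m handwheel '[{"tx":-0.032,"ty":0.0025,"tz":0,"ax":0,"ay":0,"az":0,"jaw":-1},{"tx":-0.032,"ty":0.0025,"tz":0,"ax":0,"ay":0,"az":0,"jaw":-1},{"tx":-0.032,"ty":0.0025,"tz":0,"ax":0,"ay":0,"az":0,"jaw":-1},{"tx":0,"ty":0,"tz":0,"ax":0,"ay":0,"az":0,"jaw":-1},{"tx":0,"ty":0,"tz":0,"ax":0,"ay":0,"az":0,"jaw":-1},{"tx":0,"ty":0,"tz":0,"ax":0,"ay":0,"az":0,"jaw":-1},{"tx":0,"ty":0,"tz":0,"ax":0,"ay":0,"az":0,"jaw":-1},{"tx":0,"ty":0,"tz":0,"ax":0,"ay":0,"az":0,"jaw":-1},{"tx":0,"ty":0,"tz":0,"ax":0,"ay":0,"az":0,"jaw":-1},{"tx":0,"ty":0,"tz":0,"ax":0,"ay":0,"az":0,"jaw":-1}]' 60
python3 - <<'E'
from h import *
go(.4645,-.3465,.155,83.5)
im,K,E=cam('wrist');np.savez('w7.npz',im=im,K=K,E=E)
p=proj(K,E,(.4645,-.3465,.147));print(p)
g=cv2.GaussianBlur(cv2.cvtColor(im,cv2.COLOR_RGB2GRAY),(5,5),1)
x,y=p.astype(int);c=g[max(0,y-60):y+60,x-60:x+60]
h=cv2.HoughCircles(c,cv2.HOUGH_GRADIENT,1.2,20,param1=80,param2=18,minRadius=12,maxRadius=40)
if h is not None:
  for q in h[0][:5]: print(q, onz(K,E,q[0]+x-60,q[1]+max(0,y-60),.147).round(4))
E
```

```text
time: 67.25
ee_pos: [0.4691, -0.2503, 0.304]
tcp_rot: [180.0, -0.1, 83.6]
wrist_force: [-0.2, 0.1, -0.0]
opening: 0.0002
grasp_force: 0.0

time: 68.5
ee_pos: [0.4653, -0.3461, 0.3047]
tcp_rot: [179.9, -0.0, 83.6]
wrist_force: [-0.1, 0.0, -0.1]
opening: 0.0002
grasp_force: 0.0
turn first [ 0.08 -0.03  0.08] then shift [-0.0004 -0.0008  0.1497] | now [ 0.4653 -0.3461  0.3047] [179.9  -0.   83.6] F [-0.1  0.  -0.1]
[321.36116161 224.64454242]
[54.600002 37.800003 37.920002] [ 0.4623 -0.3295  0.147 ]
[60.600002 57.000004 30.      ] [ 0.465  -0.3438  0.147 ]
[59.4 79.8 36.6] [ 0.4622 -0.3608  0.147 ]
[30.6      25.800001 16.2     ] [ 0.4466 -0.3191  0.147 ]
[76.200005  35.4       15.4800005] [ 0.4777 -0.3294  0.147 ]
```

```bash
python3 -m handwheel '[{"tx":0,"ty":0,"tz":0.03,"ax":0,"ay":0,"az":0,"jaw":-1},{"tx":0,"ty":0,"tz":0.03,"ax":0,"ay":0,"az":0,"jaw":-1},{"tx":0,"ty":0,"tz":0.03,"ax":0,"ay":0,"az":0,"jaw":-1},{"tx":0,"ty":0,"tz":0.03,"ax":0,"ay":0,"az":0,"jaw":-1},{"tx":0,"ty":0,"tz":0.02,"ax":0,"ay":0,"az":0,"jaw":-1},{"tx":0,"ty":0,"tz":0.012,"ax":0,"ay":0,"az":0,"jaw":-1},{"tx":0,"ty":0,"tz":0,"ax":0,"ay":0,"az":0,"jaw":-1},{"tx":0,"ty":0,"tz":0,"ax":0,"ay":0,"az":0,"jaw":-1},{"tx":0,"ty":0,"tz":0,"ax":0,"ay":0,"az":0,"jaw":-1},{"tx":0,"ty":0,"tz":0,"ax":0,"ay":0,"az":0,"jaw":-1}]' 60; echo
python3 -m handwheel '[{"tx":0,"ty":0,"tz":0.003,"ax":0,"ay":0,"az":0,"jaw":-1},{"tx":0,"ty":0,"tz":0.003,"ax":0,"ay":0,"az":0,"jaw":-1},{"tx":0,"ty":0,"tz":0.003,"ax":0,"ay":0,"az":0,"jaw":-1},{"tx":0,"ty":0,"tz":0.003,"ax":0,"ay":0,"az":0,"jaw":-1},{"tx":0,"ty":0,"tz":0.002,"ax":0,"ay":0,"az":0,"jaw":-1},{"tx":0,"ty":0,"tz":0,"ax":0,"ay":0,"az":0,"jaw":-1},{"tx":0,"ty":0,"tz":0,"ax":0,"ay":0,"az":0,"jaw":-1},{"tx":0,"ty":0,"tz":0,"ax":0,"ay":0,"az":0,"jaw":-1},{"tx":0,"ty":0,"tz":0,"ax":0,"ay":0,"az":0,"jaw":-1},{"tx":0,"ty":0,"tz":0,"ax":0,"ay":0,"az":0,"jaw":-1}]' 60
```

```text
time: 69.8
ee_pos: [0.4657, -0.3463, 0.1532]
tcp_rot: [179.9, -0.0, 83.6]
wrist_force: [-0.3, -1.3, -0.7]
opening: 0.0002
grasp_force: 0.0

time: 71.05
ee_pos: [0.4657, -0.3462, 0.1409]
tcp_rot: [179.8, 0.0, 83.6]
wrist_force: [-4.2, 3.4, 15.1]
opening: -0.0003
grasp_force: 8.0
```

The button bottomed out at 0.141 m with 15 N. I'll release, retreat and hand in.

```bash
python3 -m handwheel '[{"tx":0,"ty":0,"tz":-0.01,"ax":0,"ay":0,"az":0,"jaw":-1},{"tx":0,"ty":0,"tz":-0.02,"ax":0,"ay":0,"az":0,"jaw":-1},{"tx":0,"ty":0,"tz":-0.03,"ax":0,"ay":0,"az":0,"jaw":-1},{"tx":0,"ty":0,"tz":-0.03,"ax":0,"ay":0,"az":0,"jaw":-1},{"tx":0,"ty":0,"tz":-0.03,"ax":0,"ay":0,"az":0,"jaw":-1},{"tx":0,"ty":0,"tz":0,"ax":0,"ay":0,"az":0,"jaw":-1},{"tx":0,"ty":0,"tz":0,"ax":0,"ay":0,"az":0,"jaw":-1},{"tx":0,"ty":0,"tz":0,"ax":0,"ay":0,"az":0,"jaw":-1},{"tx":0,"ty":0,"tz":0,"ax":0,"ay":0,"az":0,"jaw":-1},{"tx":0,"ty":0,"tz":0,"ax":0,"ay":0,"az":0,"jaw":-1}]' 60
python3 - <<'E'
from h import *
im,K,E=cam('scene');np.savez('sceneB.npz',im=im,K=K,E=E)
for h in ((.634,-.006),(.648,.128),(.664,.261)):
    A=np.array([*h,.27]); bar('sceneB.npz',*[proj(K,E,A+np.array([.1132*s,.9936*s,0])) for s in(-.05,.05)],z=.27,w=8)
print(workorder.job_done())
E
```

```text
time: 72.3
ee_pos: [0.4653, -0.3461, 0.2583]
tcp_rot: [180.0, -0.0, 83.6]
wrist_force: [1.2, 0.8, 0.1]
opening: -0.0003
grasp_force: 0.0
px [380. 290.] [321. 310.] w 10.0 len 0.1061 mid [ 0.6387 -0.0101  0.27  ] yaw -6.4
px [452. 266.] [395. 285.] w 10.5 len 0.1117 mid [0.6531 0.1249 0.27  ] yaw -6.4
px [513. 244.] [456. 262.] w 16.4 len 0.1185 mid [0.6618 0.2511 0.27  ] yaw -5.9
the job is handed in; nothing more can be done
None
```

I handed the job in at about 72 s: the zoom stands on the cork pad, the brass lens is home and turned to its stop, all three red cases hang one to a hook, and the lamp button was pressed fully last and released; no verdict came back.

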